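# Stack a small electronics case on its pin jig

### The job

Put the little electronics case together on the jig with the two upright dowel pins: first the plain base plate, then the circuit board with its heat sink upwards, then the open frame around the heat sink, and last the lid with its knob upwards. Each part goes over both pins and fully down, flat on the one before. Let go of everything at the end, and leave the tape ring, the screwdriver and the parts organiser where they lie.

Things in the scene. Friction and masses are not known exactly. Their poses are not given: they have to be found in the camera images.
- jig: Assembly jig, fixed: aluminium bar 130 x 34 x 12 mm with two upright steel dowel pins on its centre line, 38 mm either side of its middle. Pins 8 mm in diameter, 44 mm above the bar (tips 56 mm above the bench), last 7 mm tapering to 3 mm. Origin at the middle of the underside; x along the bar from pin to pin, z up. Parts (46 mm wide) overhang the bar by 6 mm each side.
- base_centre (a point): Base plate, loose, flat on the bench: plain solid aluminium plate 100 x 46 x 8 mm, about 100 g, nothing on top. Two 11 mm through holes on its long centre line, 38 mm either side of the centre. Origin half-way up its centre; x along the 100 mm, z up; either way round is right. Seated on the jig bar, its origin is 16 mm above the bench.
- board_centre (a point): Circuit board, loose, flat: green, 100 x 46 x 5 mm, on its middle a dark heat sink 24 (x) x 20 (y) x 12 mm high, easy to grip across y, and 5 mm high connectors at x +-18; 17 mm high overall, 60 g. Two 11 mm through holes on its long centre line, 38 mm either side of the centre. Origin half-way up its centre; x along the 100 mm, z up; either way round is right. Origin 8.5 mm above the underside; 28.5 mm above the bench when seated.
- frame_centre (a point): Open frame, loose, flat: grey plastic, 100 x 46 x 16 mm, with a 52 x 34 mm window right through its middle; 60 g. Two 11 mm through holes on its long centre line, 38 mm either side of the centre. Origin half-way up its centre; x along the 100 mm, z up; either way round is right. Seated on the board, heat sink in the window, its origin is 33 mm above the bench.
- lid_centre (a point): Lid, loose, flat, knob up: grey plastic plate 100 x 46 x 8 mm with dark vent slots and a round black knob, 24 mm across and 14 mm high, on its middle; 22 mm high overall, 60 g. Two 11 mm through holes on its long centre line, 38 mm either side of the centre. Origin half-way up its centre; x along the 100 mm, z up; either way round is right. Origin 11 mm above the underside; 52 mm above the bench when seated.
- tape: Bystander: a yellow plastic ring (tape core), 90 mm across, 24 mm high, lying flat. Origin at the centre of its underside. To be left alone.
- driver: Bystander: a screwdriver with an orange handle lying on the bench. Origin under its middle; x along it, from handle to tip. To be left alone.
- organiser: Bystander: a clear plastic compartment box, 160 x 90 x 40 mm, at the right of the work. Origin at the centre of its underside, 160 mm along x. To be left alone.
Mind the look-alikes: they are no part of the job. What is shaped like the part that bears frame_centre but blue is not meant.

How it is judged:
On the way, in this order (a step that is already met when the one before it is completed fails the run):
1. the base plate is seated over both pins, fully down (horizontal distance between base_centre and jig below 0.004 m and z of base_centre in the frame of jig between 0.0135 and 0.0185 m and angle between base_centre's own z axis and vertical below 0.06 rad and angle between the x axis of base_centre and the x axis of jig, either way round below 0.08 rad), for 0.2 s.
2. the circuit board is seated over both pins, fully down (horizontal distance between board_centre and jig below 0.004 m and z of board_centre in the frame of jig between 0.026 and 0.031 m and angle between board_centre's own z axis and vertical below 0.06 rad and angle between the x axis of board_centre and the x axis of jig, either way round below 0.08 rad), for 0.2 s.
3. the open frame is seated over both pins, fully down (horizontal distance between frame_centre and jig below 0.004 m and z of frame_centre in the frame of jig between 0.0305 and 0.0355 m and angle between frame_centre's own z axis and vertical below 0.06 rad and angle between the x axis of frame_centre and the x axis of jig, either way round below 0.08 rad), for 0.2 s.
4. the lid is seated over both pins, fully down (horizontal distance between lid_centre and jig below 0.004 m and z of lid_centre in the frame of jig between 0.0495 and 0.0545 m and angle between lid_centre's own z axis and vertical below 0.06 rad and angle between the x axis of lid_centre and the x axis of jig, either way round below 0.08 rad), for 0.2 s.
At the end, for the whole second after the job is handed in: Base plate, circuit board, frame and lid are stacked in this order on the jig, over both pins: each centred on the jig within 4 mm, at its seated height within 2.5 mm, upright within 0.06 rad and in line with the jig within 0.08 rad (either way round); all at rest (all of step 1 and all of step 2 and all of step 3 and all of step 4 and linear speed of each of base, board, frame, lid below 0.02 m/s); the robot touches nothing.
It fails at once if the tape ring was pushed more than 25 mm (distance of tape from where it was at the start of the episode above 0.025 m).
It fails at once if the screwdriver was pushed more than 25 mm (distance of driver from where it was at the start of the episode above 0.025 m).
It fails at once if the parts organiser was pushed more than 25 mm (distance of organiser from where it was at the start of the episode above 0.025 m).
It also fails if it takes over 128 s, if anything falls off the work surface, if the arm or the gripper's body presses on something with over 40 N, if the wrist force passes 120 N, or if a joint passes its speed limit or range.

### The arm

A 6-joint arm with a two-finger parallel gripper is mounted at the origin on the work surface. World frame = base frame: x ahead of the robot, y to its left, z up, the work surface at z = 0. Lengths are in m, angles in rad, forces in N, time in s.
With the tool pointing down it reaches from about 0.35 to 0.775 m from the base axis. Payload 5.5 kg.
Tool frame: the origin (TCP) lies midway between the tips of the shut fingers; the grasp point (between the pads) lies 19 mm behind it; x points along the fingers, y is the direction in which the jaws open and shut, and the axes are right-handed (so a half turn about x gives the same grasp; the last joint's range is limited). The gripper opens to 85 mm and grips with 20 to 120 N. Pads are 22 mm wide; open, the fingers measure 114 mm over their backs; the gripper's body (76 mm by 85 mm) begins 54 mm behind the grasp point. The pads swing forward as they close: fully open they stand 13 mm farther back than shut.
Start: joints at [-1.269, 0.313, 0.046, 1.304, 0, 1.431], TCP at [0.246, -0.52, 0.231] pointing down, gripper open.
Joint ranges: [-2.76, 2.76], [-0.86, 1.69], [-1.03, 1.26], [-2.2, 2.34], [-1.47, 1.5], [-3.14, 3.14]. Speed limits (rad/s): [2.57, 2.57, 3.14, 3.14, 3.14, 3.14].

### API

Orientations are given as a unit quaternion [w, x, y, z].
In Python, from workcell import env, optics, order, models gives the robot as it stands. The module is installed in compiled form; this text tells all that it offers.
- The arm moves only by the tool servo_tool, never from a script. Its argument "moves" is a list of rows, each a list of 5 numbers: the shift along the tool's x, y, z in cm, then the turn about the tool's x in rad, then the closure, from -1 (fully open) to 1 (shut). A call has exactly 10 rows; each row shifts and turns the commanded pose from where the row before left it, along the tool's axes as they then stand; what a row does not reach is not made up. A row lasts 1/8 s, in which the tool goes at most 62.5 mm and 10.7 degrees, less where a joint would pass 70% of its speed; a pose out of reach is approached as far as the arm can. A call is refused whole if a number of a shift passes 6.25 or a number of a turn 0.188, either way. A call with a gripper value outside its range is refused whole. The fingers move at their own pace and stop on an object; "grip_force" is the grip in N (left out, the last holds). Time passes only in rows, so rows that do not move let the fingers close, or fill a call up. It gives the time, the measured TCP pose, the force and the opening at its end, in the units of the state.
- env.get_state(): the state, without advancing time (a new reading comes with each control period).
- optics.read_camera(name): name is "scene" or "top" or "wrist"; returns a dict with "pixels" (420x560x3 uint8, blue, green, red), "vertical_fov" (degrees; the focal length in pixels is half the picture's height over the tangent of half this angle, whatever the lens; pixels are square), "cx", "cy" (the principal point, pixels), "k1" (the pictures are not rectified: a ray, as slopes to the right and down, at radius r is drawn at 1 + k1 r^2 times it, then the intrinsics apply), "extrinsics" (4x4, takes a point from world to camera coordinates). Camera axes: x right, y up, looking along -z (the intrinsics and any distortion apply to the point x, -y, -z); pixel columns grow to the right and rows downward; lengths in m; the calibration is good to about 2 mm. A picture is of the moment at which its call begins. There is no depth.
- order.hand_in(): hands the job in, once; it reports no verdict.
Trained networks look in a picture, given as the dict that the camera call returned (one of the last four; its "shot" number tells which), for a name from the list of things; names that differ only in an ending like _2 or _b are one class to them, and where a whole thing is asked for, a point or a joint stands for the part that bears it (a point fixed in the world has none). Each returns a list of dicts, best first, with "conf" (0 to 1); they miss things now and then, are a little off and sometimes report something else, mostly with a low value. They report only what shows in the picture. A call takes as long as a camera call. They do not tell look-alikes from the thing itself.
- models.outline_of(name, picture): "pixels" (420x560 bool, what is visible of it) and "location" ([column, row] in pixels, amid what is visible of it).
- models.pinpoint(name, picture): "location" ([column, row] in pixels: a listed point, or the origin of a listed thing).
The state is a dict: "clock": time; "joint_pos": joint angles; "qvel": joint speeds; "tau": joint torques, N m; "tcp_pos": TCP position; "orientation": TCP orientation; "wrist_force": force on the tool from outside, world axes, zero at the start; "ft_torque": the same for the moment, N m; "finger_gap": finger opening in m.
Only numpy, scipy, OpenCV 4.12 (cv2) and the standard library are available. Lean on these libraries where they do the work, as an engineer would, in place of code of your own. Each camera call takes 0.05 s, during which the arm holds its last target.

## Working session

There is one attempt and no reset: what is moved stays moved. The work goes in short steps, Python scripts to look and compute and a tool call to move; the robot and the scene stay as the last step left them, time stands still between calls to the robot, and variables do not carry over. Pictures are saved under pics/ and viewed, and the job is handed in when it is done.

Besides the shell and the picture viewer there is one more tool, called after "Request:" in YAML: its name, and indented under it one key for each argument. servo_tool: Moves the arm, as the interface text tells. Its arguments: {"type":"object","properties":{"moves":{"type":"array"},"grip_force":{"type":"number"}},"required":["moves"]}

```bash
mkdir -p pics; ls
python3 - <<'E'
from workcell import env, optics
import cv2
s=env.get_state(); print({k:(v if not hasattr(v,'round') else v) for k,v in s.items()})
for n in ["scene","top","wrist"]:
    d=optics.read_camera(n); cv2.imwrite(f"pics/a_{n}.png",d["pixels"]); print(n,d["vertical_fov"],d["cx"],d["cy"],d["k1"],d["extrinsics"])
E
```

```text
pics
{'clock': 0.0, 'joint_pos': array([-1.26858353e+00,  3.14023607e-01,  4.49667221e-02,  1.30357795e+00,
        1.94882039e-05,  1.43119457e+00]), 'qvel': array([-0.00023022, -0.00037488,  0.00145795,  0.00110204, -0.00085858,
       -0.00060284]), 'tau': array([-5.12521237e-04, -4.80632579e+01,  2.98530847e+01,  1.93066034e-02,
       -2.83679237e-04, -2.79602475e-06]), 'tcp_pos': array([ 0.24570221, -0.5193005 ,  0.23039064]), 'orientation': array([-0.15428916, -0.6898772 , -0.15558601,  0.68996905]), 'wrist_force': array([-0.54473382,  0.79907019, -0.41059975]), 'ft_torque': array([-0.01255934, -0.00538271, -0.01953842]), 'finger_gap': 0.08533189098107152}
scene 56.732681534898774 276.94375273244634 205.75861706157247 -0.09820806757322578 [[ 0.45085529  0.8925129   0.012257   -0.22988212]
 [-0.70283313  0.34650625  0.621256    0.36951439]
 [ 0.55023186 -0.28871118  0.78351181 -1.37808722]
 [ 0.          0.          0.          1.        ]]
top 44.74863119392202 273.32423152590525 207.29384667152726 0.06015418806659303 [[ 0.01097561 -0.99983084  0.0147587  -0.04463622]
 [ 0.98638867  0.01324735  0.16389602 -0.55731692]
 [-0.16406381  0.01275895  0.98636721 -1.23384258]
 [ 0.          0.          0.          1.        ]]
wrist 69.06753458610851 277.7600849855731 208.28030385930737 -0.05078903345296161 [[ 0.42705302 -0.90422568 -0.00127822 -0.57407802]
 [ 0.86038295  0.40678075 -0.30703519  0.03962057]
 [ 0.27814906  0.13002054  0.9516973  -0.38129948]
 [ 0.          0.          0.          1.        ]]
```

View pics/a_top.png

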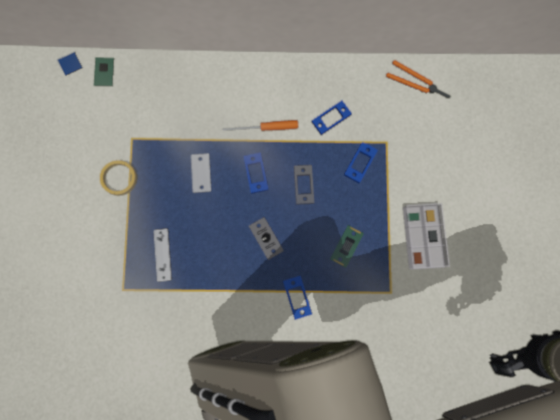

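View pics/a_scene.png

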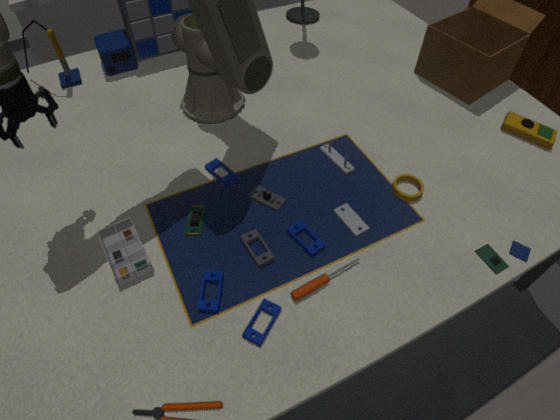

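View pics/a_wrist.png

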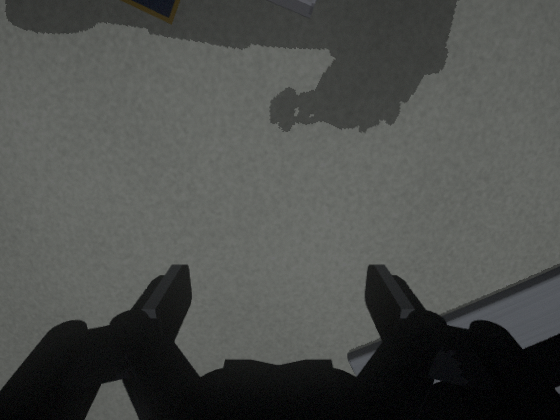

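```bash
cat > h.py <<'E'
import numpy as np, cv2
from scipy.spatial.transform import Rotation as R
from scipy.optimize import least_squares
def K(d):
    f=d["pixels"].shape[0]/2/np.tan(np.radians(d["vertical_fov"])/2)
    return np.array([[f,0,d["cx"]],[0,f,d["cy"]],[0,0,1.]]),np.array([d["k1"],0,0,0,0.])
F=np.diag([1,-1,-1.])
def proj(d,P):
    k,D=K(d);E=np.array(d["extrinsics"]);Rm=F@E[:3,:3];t=F@E[:3,3]
    return cv2.projectPoints(np.array(P,float).reshape(-1,1,3),cv2.Rodrigues(Rm)[0],t,k,D)[0].reshape(-1,2)
def unproj(d,uv,z):
    k,D=K(d);E=np.array(d["extrinsics"]);Rm=F@E[:3,:3];t=F@E[:3,3]
    n=cv2.undistortPoints(np.array(uv,float).reshape(-1,1,2),k,D).reshape(-1,2)
    n=np.c_[n,np.ones(len(n))]@Rm; c=-Rm.T@t   # world ray dirs
    s=(z-c[2])/n[:,2]
    return c+n*s[:,None]
def tcp(s):
    q=s["orientation"]; M=R.from_quat([q[1],q[2],q[3],q[0]]).as_matrix()
    return np.array(s["tcp_pos"]),M
E
python3 - <<'E'
from h import *
from workcell import env, optics, models
p,M=tcp(env.get_state()); print(p,M)
H={"jig":12,"base_centre":8,"board_centre":5,"frame_centre":16,"lid_centre":8}
for cam in ["top","scene"]:
    d=optics.read_camera(cam)
    for n in list(H)+["tape","driver","organiser"]:
        for r in models.outline_of(n,d)[:5]:
            m=r["pixels"].astype(np.uint8)
            rc=cv2.minAreaRect(np.argwhere(m)[:,::-1].astype(np.float32))
            z=H.get(n,0)/1000
            b=unproj(d,cv2.boxPoints(rc),z); c=b.mean(0)
            e=[b[1]-b[0],b[2]-b[1]]; L=[np.linalg.norm(x[:2]) for x in e]; l=e[int(np.argmax(L))]
            print(cam,n,round(r["conf"],2),np.round(r["location"]),m.sum(),"xy",c[:2].round(4),"L",np.round(L,3),"yaw",round(np.arctan2(l[1],l[0]),3))
E
```

```text
[ 0.24575429 -0.51941784  0.23058009] [[-4.27507076e-04  4.27588342e-01 -9.03973466e-01]
 [ 1.38511257e-03 -9.03972428e-01 -4.27588506e-01]
 [-9.99998949e-01 -1.43490212e-03 -2.05803378e-04]]
top jig 0.6 [163. 255.] 764 xy [0.4395 0.2406] L [0.038 0.13 ] yaw -3.023
top jig 0.29 [343. 246.] 656 xy [ 0.4659 -0.2256] L [0.099 0.045] yaw -0.469
top base_centre 0.58 [202. 172.] 677 xy [0.653  0.1516] L [0.047 0.102] yaw -3.063
top board_centre 0.59 [348. 243.] 649 xy [ 0.4667 -0.2273] L [0.1   0.046] yaw -0.504
top frame_centre 0.96 [330. 111.] 611 xy [ 0.806  -0.1892] L [0.109 0.054] yaw -0.919
top frame_centre 0.88 [254. 180.] 362 xy [0.6526 0.0088] L [0.045 0.103] yaw -2.949
top frame_centre 0.77 [299. 304.] 505 xy [ 0.3351 -0.1005] L [0.049 0.102] yaw -2.842
top frame_centre 0.66 [304. 174.] 341 xy [ 0.6255 -0.1169] L [0.046 0.099] yaw -3.045
top frame_centre 0.6 [356. 161.] 496 xy [ 0.6843 -0.2639] L [0.105 0.049] yaw -0.501
top lid_centre 0.68 [265. 239.] 664 xy [ 0.4842 -0.0201] L [0.046 0.1  ] yaw -2.609
top tape 0.6 [122. 191.] 510 xy [0.6369 0.3654] L [0.087 0.097] yaw -2.34
top
[... 715 characters left out ...]
-0.1176] L [0.054 0.113] yaw 0.009
scene frame_centre 0.65 [256. 318.] 696 xy [ 0.8133 -0.1914] L [0.107 0.053] yaw 2.209
scene frame_centre 0.61 [308. 232.] 584 xy [0.6589 0.0058] L [0.058 0.112] yaw 0.191
scene frame_centre 0.56 [202. 290.] 628 xy [ 0.6915 -0.2679] L [0.109 0.053] yaw 2.66
scene lid_centre 0.9 [266. 199.] 496 xy [ 0.4865 -0.0224] L [0.051 0.11 ] yaw 0.532
scene tape 0.72 [408. 196.] 494 xy [0.6301 0.3711] L [0.094 0.11 ] yaw -0.702
scene tape 0.15 [123. 251.] 2332 xy [ 0.4769 -0.4294] L [0.104 0.203] yaw 0.064
scene driver 0.65 [312. 283.] 396 xy [ 0.7786 -0.0335] L [0.133 0.024] yaw 1.686
scene organiser 0.64 [124. 250.] 2302 xy [ 0.4781 -0.4303] L [0.105 0.2  ] yaw 0.072
```

Run:
```python
import cv2
a=cv2.imread("pics/a_top.png")[135:325,95:400]; cv2.imwrite("pics/crop1.png",cv2.resize(a,None,fx=2.6,fy=2.6,interpolation=cv2.INTER_CUBIC))
```

```text
(no output)
```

View pics/crop1.png

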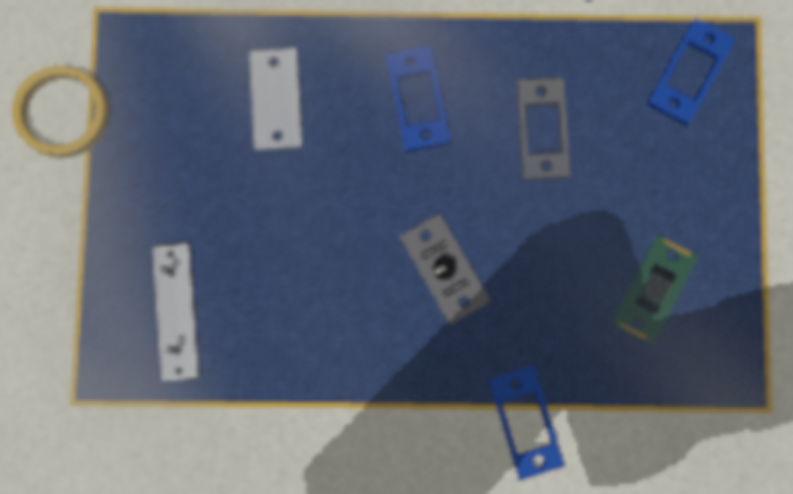

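```bash
cat > plan.py <<'E'
import sys
from h import *
from workcell import env
def plan(x,y,z,yaw=None,grasp=None):
    s=env.get_state();p,M=tcp(s)
    cy=np.arctan2(M[1,1],M[0,1])
    d=np.array([x,y,z])-p
    print("t",round(s["clock"],2),"tcp",p.round(4),"yaw",round(cy,3),"tilt",np.round(M[:2,0],4),"gap",round(s["finger_gap"],4),"F",np.round(s["wrist_force"],1),"j",np.round(s["joint_pos"],2))
    print("shift now (tool cm)",(M.T@d*100).round(2))
    if yaw is not None:
        dy=(yaw-cy+np.pi/2)%np.pi-np.pi/2
        for t in [dy,dy-np.sign(dy)*np.pi]:
            N=R.from_euler('z',t).as_matrix()@M
            print(" turn about tool x",round(-t,3),"then shift",(N.T@d*100).round(2))
if __name__=="__main__": plan(*map(float,sys.argv[1:]))
E
python3 plan.py 0.62 0.12 0.2 1.64
python3 - <<'E'
from h import *
from workcell import env, optics
d=optics.read_camera("wrist");p,M=tcp(env.get_state());E=np.array(d["extrinsics"])
c=-E[:3,:3].T@E[:3,3]; print("cam in tool",M.T@(c-p)); print("view dir in tool",M.T@-E[2,:3], "img right",M.T@E[0,:3],"up",M.T@E[1,:3])
for z in [0,.012]: print(unproj(d,[[280,100],[280,210],[280,260],[10,100],[550,100]],z)-p)
E
```

```text
t 1.05 tcp [ 0.2459 -0.5199  0.2313] yaw -1.129 tilt [ 0.     -0.0001] gap 0.0854 F [-0.4 -0.2  0.4] j [-1.27  0.31  0.05  1.3   0.    1.43]
shift now (tool cm) [  3.13 -41.84 -61.18]
 turn about tool x 0.373 then shift [  3.13 -61.25 -41.75]
 turn about tool x -2.769 then shift [ 3.14 61.24 41.75]
cam in tool [-0.14380812 -0.00017299 -0.07903302]
view dir in tool [9.51630391e-01 1.68154310e-04 3.07245131e-01] img right [-3.61228991e-04  9.99999771e-01  5.71537829e-04] up [ 3.07244965e-01  6.54878616e-04 -9.51630234e-01]
[[ 0.08297284  0.03636533 -0.23132438]
 [-0.03896062 -0.02154016 -0.23132438]
 [-0.10403603 -0.05245904 -0.23132438]
 [-0.05194679  0.3348595  -0.23132438]
 [ 0.22842282 -0.25825128 -0.23132438]]
[[ 0.0826016   0.03628848 -0.21932438]
 [-0.03543134 -0.01976468 -0.21932438]
 [-0.09842507 -0.0496945  -0.21932438]
 [-0.0480021   0.32523416 -0.21932438]
 [ 0.2233988  -0.24890368 -0.21932438]]
```

Request:
servo_tool:
  moves:
    - [0, 0, 0, 0.124, -1]
    - [0, 0, 0, 0.124, -1]
    - [0, 0, 0, 0.125, -1]
    - [0, -3, -2, 0, -1]
    - [0, -4.5, -3.1, 0, -1]
    - [0, -4.5, -3.1, 0, -1]
    - [0, -4.5, -3.1, 0, -1]
    - [0, -4.5, -3.1, 0, -1]
    - [0, -4.5, -3.1, 0, -1]
    - [0, -4.5, -3.1, 0, -1]

```text
clock: 2.35
tcp_pos: [0.4315, -0.2049, 0.2316]
orientation: [0.024, 0.707, 0.024, -0.706]
wrist_force: [1.8, -0.7, -0.0]
finger_gap: 0.0855
```

```bash
python3 plan.py 0.655 0.15 0.15 -1.5
```

```text
t 2.35 tcp [ 0.4315 -0.2049  0.2316] yaw -1.502 tilt [ 0.0008 -0.0006] gap 0.0855 F [ 1.8 -0.7 -0. ] j [-0.61  0.12 -0.19  1.25 -0.    2.46]
shift now (tool cm) [  8.15 -33.88 -24.72]
 turn about tool x -0.002 then shift [  8.15 -33.82 -24.8 ]
 turn about tool x 3.139 then shift [ 8.16 33.81 24.81]
```

Request:
servo_tool:
  moves:
    - [0.3, 0, 0, -0.185, -1]
    - [0.3, 0, 0, -0.185, -1]
    - [0.3, 0, 0, -0.185, -1]
    - [0.3, 0, 0, -0.185, -1]
    - [0.3, 0, 0, -0.185, -1]
    - [0.3, 0, 0, -0.185, -1]
    - [0.3, 0, 0, -0.185, -1]
    - [0.3, 0, 0, -0.185, -1]
    - [0.3, 0, 0, -0.185, -1]
    - [0.3, 0, 0, -0.185, -1]

```text
clock: 3.6
tcp_pos: [0.4308, -0.2064, 0.2013]
orientation: [0.58, 0.404, 0.58, -0.404]
wrist_force: [0.8, 0.1, 0.3]
finger_gap: 0.0856
```

Request:
servo_tool:
  moves:
    - [0.2, 0, 0, -0.185, -1]
    - [0.2, 0, 0, -0.185, -1]
    - [0.2, 0, 0, -0.185, -1]
    - [0.2, 0, 0, -0.185, -1]
    - [0.2, 0, 0, -0.185, -1]
    - [0.2, 0, 0, -0.185, -1]
    - [0.2, 0, 0, -0.179, -1]
    - [0, 4.5, 3.0, 0, -1]
    - [0, 4.5, 3.0, 0, -1]
    - [0, 4.5, 3.0, 0, -1]

```text
clock: 4.85
tcp_pos: [0.5124, -0.0646, 0.1875]
orientation: [0.707, -0.023, 0.706, 0.023]
wrist_force: [-0.2, -0.6, 0.2]
finger_gap: 0.0855
```

```bash
python3 plan.py 0.655 0.15 0.15 1.64
```

```text
t 4.85 tcp [ 0.5124 -0.0646  0.1875] yaw 1.636 tilt [ 0.0008 -0.0004] gap 0.0855 F [-0.2 -0.6  0.2] j [-0.28  0.22 -0.19  1.16 -0.   -0.35]
shift now (tool cm) [ 3.76 20.48 15.62]
 turn about tool x -0.004 then shift [ 3.76 20.42 15.7 ]
 turn about tool x 3.138 then shift [  3.75 -20.42 -15.71]
```

Request:
servo_tool:
  moves:
    - [0.5, 4.0, 3.1, 0, -1]
    - [0.5, 4.0, 3.1, 0, -1]
    - [0.7, 4.0, 3.1, 0, -1]
    - [0.7, 4.0, 3.1, 0, -1]
    - [0.7, 3.4, 2.5, 0, -1]
    - [0.6, 1.0, 0.8, 0, -1]
    - [0, 0, 0, 0, -1]
    - [0, 0, 0, 0, -1]
    - [0, 0, 0, 0, -1]
    - [0, 0, 0, 0, -1]

```text
clock: 6.1
tcp_pos: [0.6547, 0.1473, 0.1509]
orientation: [0.707, -0.023, 0.706, 0.023]
wrist_force: [0.3, -0.4, -0.3]
finger_gap: 0.0854
```

```bash
python3 plan.py 0.655 0.15 0.15 1.64
cat > shot.py <<'E'
import sys
from h import *
from workcell import env, optics
d=optics.read_camera("wrist"); n=sys.argv[1]
cv2.imwrite(f"pics/{n}.png",d["pixels"])
p,M=tcp(env.get_state())
import pickle; pickle.dump((d,p,M),open(f"{n}.pkl","wb"))
E
python3 shot.py w1
```

```text
t 6.1 tcp [0.6547 0.1473 0.1509] yaw 1.636 tilt [ 0.0007 -0.0001] gap 0.0854 F [ 0.3 -0.4 -0.3] j [ 0.1   0.53  0.18  1.22 -0.    0.04]
shift now (tool cm) [0.09 0.27 0.04]
 turn about tool x -0.004 then shift [0.09 0.27 0.04]
 turn about tool x 3.137 then shift [ 0.09 -0.27 -0.04]
```

View pics/w1.png

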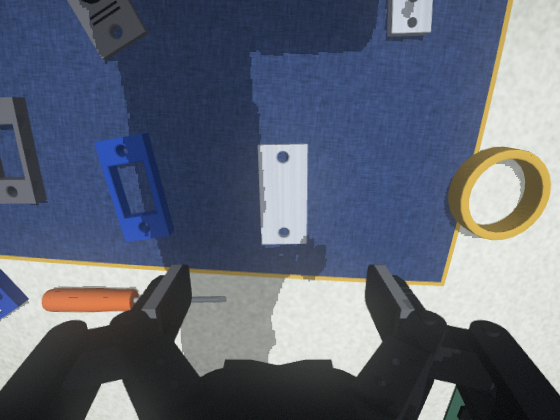

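```bash
cat > meas.py <<'E'
import sys,pickle
from h import *
def holes(n,uvs,z,r=9,show=True):
    """dark-hole centroids near given pixels -> world pts on plane z"""
    d,p,M=pickle.load(open(n+".pkl","rb")); g=cv2.cvtColor(d["pixels"],cv2.COLOR_BGR2GRAY); out=[]
    for u,v in uvs:
        roi=g[v-r:v+r+1,u-r:u+r+1].astype(float)
        t=(np.percentile(roi,90)+roi.min())/2
        lab=cv2.connectedComponentsWithStats((roi<t).astype(np.uint8))
        k=lab[1][r,r]
        if k==0: k=1+np.argmax(lab[2][1:,4])
        w=(lab[1]==k)*np.clip(t-roi,0,None)**.5
        ys,xs=np.mgrid[-r:r+1,-r:r+1]
        m=(lab[1]==k); out.append([u+xs[m].mean(),v+ys[m].mean()]); print("px",np.round(out[-1],2),"area",m.sum())
    return report(d,p,M,out,z)
def report(d,p,M,out,z):
    W=unproj(d,out,z); c=W.mean(0); e=W[1]-W[0]
    print("W",W[:,:2].round(4).tolist(),"dist",round(np.linalg.norm(e),4),"centre",c[:2].round(4),"yaw",round(np.arctan2(e[1],e[0])%np.pi,4),"tool-rel cm",((M.T@(c-p))*100).round(2))
    return c,e
def quad(n,corn,z,w=3):
    """refine 4 hand corners to subpixel and report rectangle centre/yaw"""
    d,p,M=pickle.load(open(n+".pkl","rb")); g=cv2.cvtColor(d["pixels"],cv2.COLOR_BGR2GRAY)
    c=cv2.cornerSubPix(g,np.array(corn,np.float32).reshape(-1,1,2),(w,w),(-1,-1),(3,50,.01)).reshape(-1,2)
    W=unproj(d,c,z); 
    L=[np.linalg.norm(W[(i+1)%4]-W[i]) for i in range(4)]
    i=int(np.argmax(L)); e=W[(i+1)%4]-W[i]; e2=W[(i+2)%4]-W[(i+3)%4]
    ee=e-(e2 if e@e2<0 else -e2)
    print("quad px",c.round(1).tolist(),"L",np.round(L,4),"centre",W.mean(0)[:2].round(4),"yaw",round(np.arctan2(ee[1],ee[0])%np.pi,4))
E
python3 - <<'E'
from meas import *
holes("w1",[(283,157),(284,233)],.008)
quad("w1",[(260,144),(307,144),(306,243),(262,244)],.008)
E
```

```text
px [282.43 156.61] area 111
px [283.39 232.05] area 80
W [[0.6178, 0.1494], [0.6938, 0.1556]] dist 0.0762 centre [0.6558 0.1525] yaw 0.0817 tool-rel cm [14.29  0.5   0.12]
quad px [[258.6000061035156, 145.1999969482422], [307.1000061035156, 143.60000610351562], [305.70001220703125, 243.1999969482422], [261.5, 243.6999969482422]] L [0.045  0.1006 0.0454 0.0997] centre [0.6564 0.1528] yaw 0.0771
```

Request:
servo_tool:
  moves:
    - [0, 0.5, 0.12, -0.015, -1]
    - [2, 0, 0, 0, -1]
    - [3, 0, 0, 0, -1]
    - [3, 0, 0, 0, -1]
    - [2.5, 0, 0, 0, -1]
    - [2, 0, 0, 0, -0.3]
    - [1, 0, 0, 0, -0.3]
    - [0.5, 0, 0, 0, -0.3]
    - [0, 0, 0, 0, -0.3]
    - [0, 0, 0, 0, -0.3]
  grip_force: 60

```text
clock: 7.4
tcp_pos: [0.6563, 0.1534, 0.0112]
orientation: [0.707, -0.029, 0.706, 0.029]
wrist_force: [0.6, 0.5, 0.1]
finger_gap: 0.0556
```

```bash
python3 plan.py 0.6559 0.1526 0.0 1.651; python3 shot.py w2
```

```text
t 7.4 tcp [0.6563 0.1534 0.0112] yaw 1.652 tilt [0.0015 0.0001] gap 0.0556 F [0.6 0.5 0.1] j [ 0.11  0.63 -0.01  0.93 -0.    0.03]
shift now (tool cm) [ 1.12 -0.07 -0.05]
 turn about tool x 0.001 then shift [ 1.12 -0.07 -0.05]
 turn about tool x -3.141 then shift [1.12 0.07 0.05]
```

View pics/w2.png

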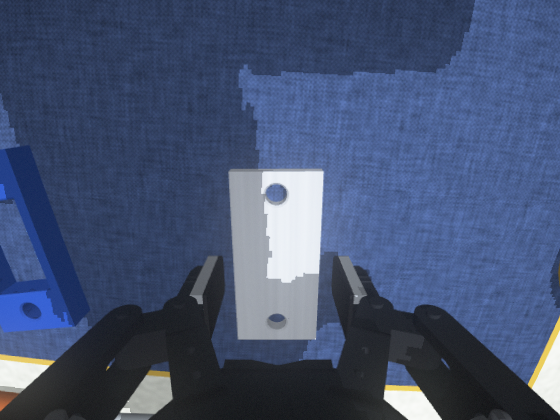

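Request:
servo_tool:
  moves:
    - [0.3, 0, 0, 0, -0.3]
    - [0.3, 0, 0, 0, -0.3]
    - [0.2, 0, 0, 0, -0.3]
    - [0.2, 0, 0, 0, -0.3]
    - [0.1, 0, 0, 0, -0.3]
    - [0.1, 0, 0, 0, -0.3]
    - [0, 0, 0, 0, -0.3]
    - [0, 0, 0, 0, -0.3]
    - [0, 0, 0, 0, -0.3]
    - [0, 0, 0, 0, -0.3]

```text
clock: 8.7
tcp_pos: [0.6557, 0.1533, -0.0017]
orientation: [0.707, -0.029, 0.706, 0.029]
wrist_force: [0.4, -0.0, -0.9]
finger_gap: 0.0555
```

Request:
servo_tool:
  moves:
    - [0, 0, 0, 0, 0.3]
    - [0, 0, 0, 0, 0.5]
    - [0, 0, 0, 0, 0.5]
    - [0, 0, 0, 0, 0.5]
    - [0, 0, 0, 0, 0.5]
    - [0, 0, 0, 0, 0.5]
    - [-0.3, 0, 0, 0, 0.5]
    - [-0.4, 0, 0, 0, 0.5]
    - [-0.3, 0, 0, 0, 0.5]
    - [0, 0, 0, 0, 0.5]

```text
clock: 9.95
tcp_pos: [0.6558, 0.1533, 0.0085]
orientation: [0.707, -0.029, 0.706, 0.029]
wrist_force: [-0.0, -0.2, -0.9]
finger_gap: 0.0439
```

```bash
python3 plan.py 0.44 0.24 0.15 1.67; python3 shot.py w3
```

```text
t 9.95 tcp [0.6558 0.1533 0.0085] yaw 1.652 tilt [ 0.0004 -0.    ] gap 0.0439 F [-0.  -0.2 -0.9] j [ 0.11  0.64 -0.01  0.93 -0.    0.03]
shift now (tool cm) [-14.16  10.39 -20.8 ]
 turn about tool x -0.018 then shift [-14.16  10.76 -20.61]
 turn about tool x 3.124 then shift [-14.14 -10.77  20.62]
```

View pics/w3.png

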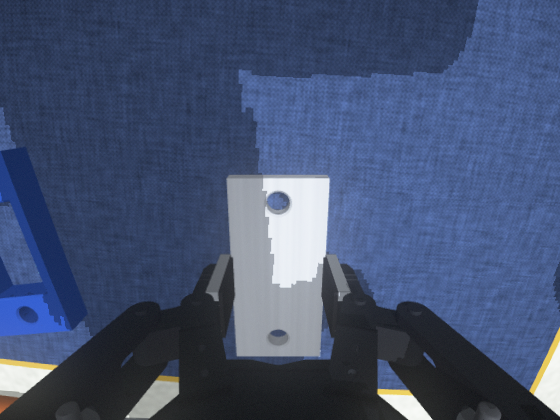

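Request:
servo_tool:
  moves:
    - [-3, 0, 0, 0, 0.5]
    - [-4, 0, 0, 0, 0.5]
    - [-4, 0, 0, 0, 0.5]
    - [-4, 2, -1, -0.018, 0.5]
    - [-2, 3, -3, 0, 0.5]
    - [0, 3, -3.5, 0, 0.5]
    - [0, 1, -1, 0, 0.5]
    - [0, 0, 0, 0, 0.5]
    - [0, 0, 0, 0, 0.5]
    - [0, 0, 0, 0, 0.5]

```text
clock: 11.25
tcp_pos: [0.5634, 0.2338, 0.1778]
orientation: [0.706, -0.035, 0.706, 0.034]
wrist_force: [1.1, -0.5, -1.5]
finger_gap: 0.0441
```

```bash
python3 plan.py 0.44 0.24 0.15 1.67; python3 shot.py w4
```

```text
t 11.25 tcp [0.5634 0.2338 0.1778] yaw 1.669 tilt [-0.0002 -0.0003] gap 0.0441 F [ 1.1 -0.5 -1.5] j [ 0.26  0.4   0.04  1.21 -0.    0.16]
shift now (tool cm) [  2.78   1.82 -12.22]
 turn about tool x -0.001 then shift [  2.78   1.84 -12.22]
 turn about tool x 3.14 then shift [ 2.77 -1.84 12.22]
```

View pics/w4.png

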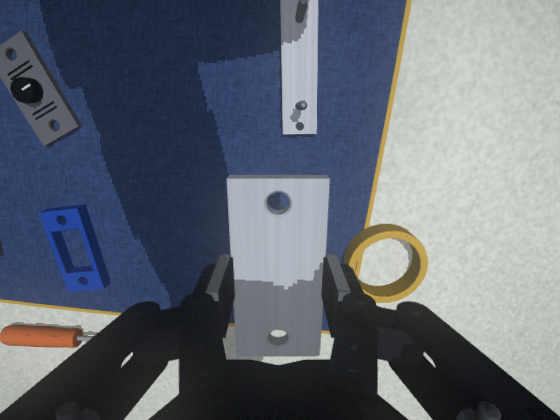

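Request:
servo_tool:
  moves:
    - [0, 0.5, -2, 0, 0.5]
    - [0, 0.7, -2, 0, 0.5]
    - [0, 0.3, -1.5, 0, 0.5]
    - [0, 0, -0.5, 0, 0.5]
    - [0, 0, 0, 0, 0.5]
    - [0, 0, 0, 0, 0.5]
    - [0, 0, 0, 0, 0.5]
    - [0, 0, 0, 0, 0.5]
    - [0, 0, 0, 0, 0.5]
    - [0, 0, 0, 0, 0.5]

```text
clock: 12.55
tcp_pos: [0.5013, 0.2436, 0.1782]
orientation: [0.706, -0.035, 0.706, 0.035]
wrist_force: [-0.0, -0.2, -1.7]
finger_gap: 0.0439
```

```bash
python3 plan.py 0.44 0.24 0.15 1.67; python3 shot.py w5; python3 -c "
import cv2
a=cv2.imread('pics/w5.png')[0:380,200:400];cv2.imwrite('pics/w5c.png',cv2.resize(a,None,fx=1.55,fy=1.55,interpolation=2))
cv2.imwrite('pics/w5d.png',cv2.resize(cv2.imread('pics/w5.png')[0:190,240:360],None,fx=3.1,fy=3.1,interpolation=2))"
```

```text
t 12.55 tcp [0.5013 0.2436 0.1782] yaw 1.67 tilt [-0.     -0.0001] gap 0.0439 F [-0.  -0.2 -1.7] j [ 0.31  0.3  -0.1   1.17 -0.    0.21]
shift now (tool cm) [ 2.82  0.25 -6.14]
 turn about tool x -0.0 then shift [ 2.82  0.25 -6.14]
 turn about tool x 3.142 then shift [ 2.82 -0.25  6.14]
```

View pics/w5.png

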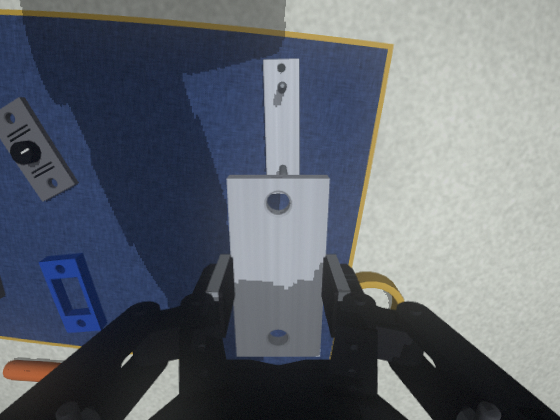

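View pics/w5d.png

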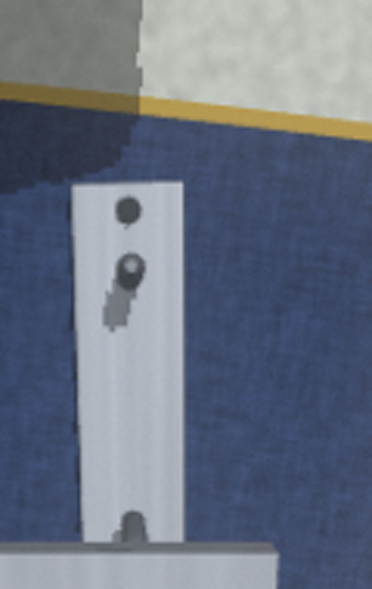

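```bash
python3 -c "
import cv2
cv2.imwrite('pics/w4d.png',cv2.resize(cv2.imread('pics/w4.png')[85:150,270:330],None,fx=8,fy=8,interpolation=2))"
python3 - <<'E'
from meas import *
A=pickle.load(open("w5.pkl","rb"))[0];B=pickle.load(open("w4.pkl","rb"))[0]
a=unproj(A,[(263.5,59.7),(299,58.7)],.012);b=unproj(B,[(283,134),(316,134)],.012)
print(a.round(4),b.round(4),(a.mean(0)+b.mean(0))/2, np.linalg.norm(a.mean(0)-b.mean(0)))
e=b.mean(0)-a.mean(0);print("yaw",np.arctan2(e[1],e[0]))
a=unproj(A,[(282.3,85.7)],.056);b=unproj(B,[(302,105)],.056);e=(b-a)[0];print(a,b,(a+b)/2,np.linalg.norm(e),np.arctan2(e[1],e[0]))
# held plate
d,p,M=pickle.load(open("w5.pkl","rb"))
print([ (z,np.linalg.norm(np.diff(unproj(d,[(278,202.5),(278.5,336.5)],p[2]+z),axis=0)).round(4)) for z in (-.004,0,.004,.008,.012,.016,.02)])
E
```

```text
[[0.3792 0.2183 0.012 ]
 [0.3751 0.2511 0.012 ]] [[0.5073 0.2336 0.012 ]
 [0.504  0.2661 0.012 ]] [0.44139039 0.24226865 0.012     ] 0.12940732438385802
yaw 0.11759152423638189
[[0.40357101 0.23777694 0.056     ]] [[0.47912509 0.24583341 0.056     ]] [[0.44134805 0.24180517 0.056     ]] 0.07598240535100632 0.10623040038615757
[(-0.004, np.float64(0.0832)), (0, np.float64(0.081)), (0.004, np.float64(0.0787)), (0.008, np.float64(0.0765)), (0.012, np.float64(0.0742)), (0.016, np.float64(0.072)), (0.02, np.float64(0.0697))]
```

View pics/w4d.png

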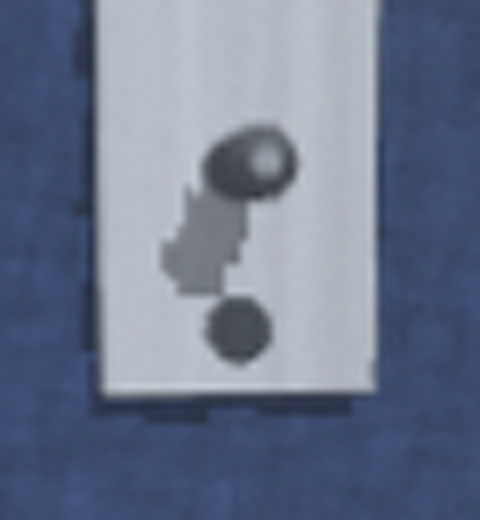

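Run:
```python
from meas import *
holes("w5",[(278,202),(278,337)],.1782+.0088,r=14)
quad("w5",[(228,178),(328,178),(322,356),(236,356)],.1782+.0088)
```

```text
px [277.72 202.9 ] area 407
px [277.53 336.96] area 249
W [[0.464, 0.2401], [0.5398, 0.2475]] dist 0.0762 centre [0.5019 0.2438] yaw 0.0972 tool-rel cm [-0.88  0.01  0.06]
quad px [[226.10000610351562, 178.39999389648438], [329.3999938964844, 178.3000030517578], [319.3999938964844, 356.8999938964844], [236.60000610351562, 356.3999938964844]] L [0.0467 0.1018 0.0464 0.1013] centre [0.503 0.244] yaw 0.1001
```

```bash
python3 plan.py 0.4408 0.2423 0.068 1.691
```

```text
t 12.6 tcp [0.5013 0.2436 0.1782] yaw 1.67 tilt [ 0.     -0.0001] gap 0.0437 F [ 0.5 -0.5 -0.9] j [ 0.31  0.3  -0.1   1.17 -0.    0.21]
shift now (tool cm) [11.02  0.47 -6.04]
 turn about tool x -0.021 then shift [11.02  0.6  -6.02]
 turn about tool x 3.121 then shift [11.03 -0.59  6.02]
```

Request:
servo_tool:
  moves:
    - [0, 0, 0, -0.021, 0.5]
    - [0, 0.2, -2, 0, 0.5]
    - [0, 0.2, -2, 0, 0.5]
    - [0, 0.2, -1.5, 0, 0.5]
    - [1, 0, -0.5, 0, 0.5]
    - [3, 0, 0, 0, 0.5]
    - [4, 0, 0, 0, 0.5]
    - [2, 0, 0, 0, 0.5]
    - [1, 0, 0, 0, 0.5]
    - [0, 0, 0, 0, 0.5]

```text
clock: 13.85
tcp_pos: [0.4409, 0.2422, 0.0677]
orientation: [0.706, -0.043, 0.706, 0.042]
wrist_force: [-0.0, -1.0, 0.2]
finger_gap: 0.0441
```

```bash
python3 plan.py 0.4408 0.2423 0.068 1.691; python3 shot.py w6;python3 -c "
import cv2
cv2.imwrite('pics/w6d.png',cv2.resize(cv2.imread('pics/w6.png')[160:370,200:360],None,fx=2.8,fy=2.8,interpolation=2))"
```

```text
t 13.85 tcp [0.4409 0.2422 0.0677] yaw 1.691 tilt [-0.0009 -0.0005] gap 0.0441 F [-0.  -1.   0.2] j [ 0.34  0.29 -0.41  0.87 -0.    0.22]
shift now (tool cm) [-0.03  0.01 -0.01]
 turn about tool x -0.0 then shift [-0.03  0.01 -0.01]
 turn about tool x 3.142 then shift [-0.03 -0.01  0.01]
```

View pics/w6d.png

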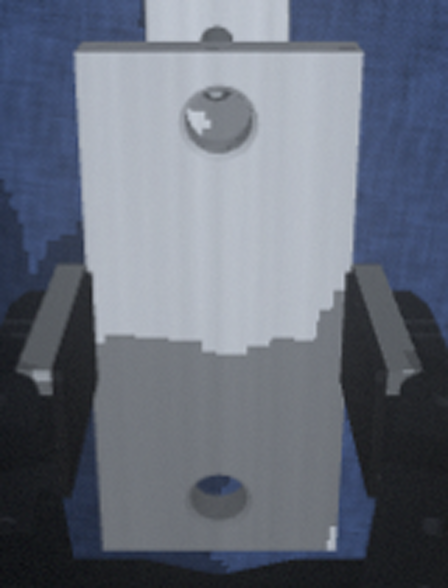

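Run:
```python
from meas import *
d,p,M=pickle.load(open("w6.pkl","rb"))
c=np.array([.4414,.2424]);u=np.array([np.cos(.12),np.sin(.12)])
P=[[*(c-.038*u),.056],[*(c+.038*u),.056],[*(c-.038*u),.012],[*(c-.038*u),.0762],[*(c-.038*u),.0685],[*(c+.038*u),.0762]]
print((proj(d,P)-[200,160])*2.8)
```

```text
[[217.45514885  88.93487042]
 [217.63394904 429.15211818]
 [217.64409785  41.67659527]
 [217.33087971 120.03544497]
 [217.38203834 107.23021527]
 [217.54917118 494.29088156]]
```

Request:
servo_tool:
  moves:
    - [0.5, 0, 0.05, 0, 0.5]
    - [0.7, 0, 0, 0, 0.5]
    - [0.7, 0, 0, 0, 0.5]
    - [0.7, 0, 0, 0, 0.5]
    - [0.7, 0, 0, 0, 0.5]
    - [0.7, 0, 0, 0, 0.5]
    - [0.7, 0, 0, 0, 0.5]
    - [0.5, 0, 0, 0, 0.5]
    - [0, 0, 0, 0, 0.5]
    - [0, 0, 0, 0, 0.5]

```text
clock: 15.15
tcp_pos: [0.4417, 0.2425, 0.0164]
orientation: [0.706, -0.042, 0.706, 0.042]
wrist_force: [0.0, 0.3, -1.1]
finger_gap: 0.0439
```

```bash
python3 plan.py 0.4413 0.2423 0.0115 1.691; python3 shot.py w7
```

```text
t 15.15 tcp [0.4417 0.2425 0.0164] yaw 1.691 tilt [ 0.0003 -0.    ] gap 0.0439 F [ 0.   0.3 -1.1] j [ 0.34  0.35 -0.47  0.75 -0.    0.22]
shift now (tool cm) [ 0.49 -0.01 -0.04]
 turn about tool x -0.0 then shift [ 0.49 -0.01 -0.04]
 turn about tool x 3.142 then shift [0.49 0.01 0.04]
```

View pics/w7.png

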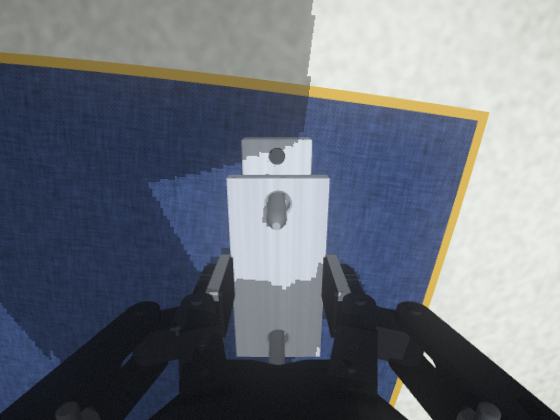

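Request:
servo_tool:
  moves:
    - [0.2, 0, 0, 0, 0.5]
    - [0.2, 0, 0, 0, 0.5]
    - [0.1, 0, 0, 0, 0.5]
    - [0, 0, 0, 0, 0.5]
    - [0, 0, 0, 0, 0.5]
    - [0, 0, 0, 0, 0.5]
    - [0, 0, 0, 0, 0.5]
    - [0, 0, 0, 0, 0.5]
    - [0, 0, 0, 0, 0.5]
    - [0, 0, 0, 0, 0.5]

```text
clock: 16.45
tcp_pos: [0.4415, 0.2424, 0.0113]
orientation: [0.706, -0.043, 0.706, 0.042]
wrist_force: [-0.9, -0.3, -1.6]
finger_gap: 0.0439
```

Request:
servo_tool:
  moves:
    - [0.1, 0, 0, 0, 0.5]
    - [0.05, 0, 0, 0, 0.5]
    - [0, 0, 0, 0, -0.3]
    - [0, 0, 0, 0, -0.4]
    - [0, 0, 0, 0, -0.4]
    - [0, 0, 0, 0, -0.4]
    - [-1, 0, 0, 0, -0.4]
    - [-4, 0, 0, 0, -0.4]
    - [-4, 0, 0, 0, -0.4]
    - [-2, 0, 0, 0, -0.4]

```text
clock: 17.7
tcp_pos: [0.4428, 0.2429, 0.1228]
orientation: [0.707, -0.042, 0.704, 0.043]
wrist_force: [0.6, 0.7, -0.5]
finger_gap: 0.0597
```

```bash
python3 plan.py 0.466 -0.20 0.15 1.09; python3 shot.py w8
```

```text
t 17.7 tcp [0.4428 0.2429 0.1228] yaw 1.691 tilt [0.0037 0.0012] gap 0.0597 F [ 0.6  0.7 -0.5] j [ 0.34  0.24 -0.33  1.   -0.    0.22]
shift now (tool cm) [ -2.76 -44.24  -2.99]
 turn about tool x 0.601 then shift [ -2.66 -38.19  22.55]
 turn about tool x -2.541 then shift [ -2.77  38.2  -22.53]
```

View pics/w8.png

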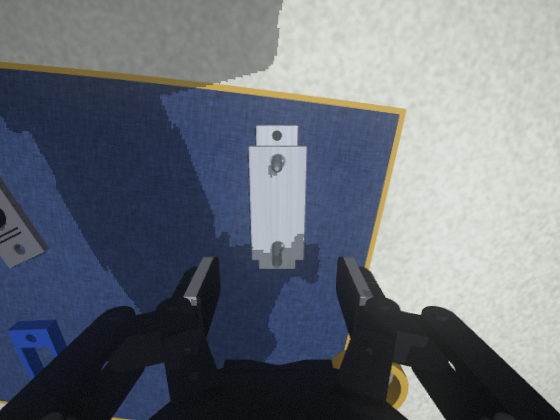

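```bash
python3 -c "
import cv2
cv2.imwrite('pics/w8d.png',cv2.resize(cv2.imread('pics/w8.png')[120:275,240:315],None,fx=3.8,fy=3.8,interpolation=2))"
python3 - <<'E'
from meas import *
quad("w8",[(249,147),(307,147),(302,260),(254,260)],.02)
E
```

```text
quad px [[248.5, 146.10000610351562], [306.1000061035156, 146.1999969482422], [302.6000061035156, 259.3999938964844], [251.6999969482422, 259.29998779296875]] L [0.046  0.1006 0.0459 0.1005] centre [0.4424 0.2426] yaw 0.1176
```

View pics/w8d.png

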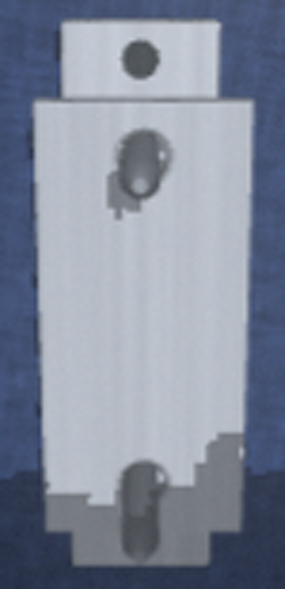

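Run:
```python
from meas import *
d,p,M=pickle.load(open("w8.pkl","rb"));report(d,p,M,[(276.8,168.7),(276.8,265.5)],.056)
```

```text
W [[0.4038, 0.2377], [0.4789, 0.2467]] dist 0.0756 centre [0.4414 0.2422] yaw 0.1187 tool-rel cm [ 6.87 -0.09 -0.29]
```

Request:
servo_tool:
  moves:
    - [-1, 0, 0, 0.15, -0.4]
    - [-1, 0, 0, 0.15, -0.4]
    - [-0.7, 0, 0, 0.15, -0.4]
    - [0, 0, 0, 0.151, -0.4]
    - [0, -3, 1.8, 0, -0.4]
    - [0, -5, 3, 0, -0.4]
    - [0, -5, 3, 0, -0.4]
    - [0, -5, 3, 0, -0.4]
    - [0, -5, 3, 0, -0.4]
    - [0, -5, 3, 0, -0.4]

```text
clock: 19.0
tcp_pos: [0.4607, -0.0854, 0.1469]
orientation: [0.687, 0.168, 0.687, -0.168]
wrist_force: [1.2, 0.2, -0.7]
finger_gap: 0.0591
```

Request:
servo_tool:
  moves:
    - [0, -5, 3, 0, -0.4]
    - [0, -4.5, 2.6, 0, -0.4]
    - [0, -2.5, 1, 0, -0.4]
    - [0, -0.6, 0.5, 0, -0.4]
    - [0, 0, 0, 0, -0.4]
    - [0, 0, 0, 0, -0.4]
    - [0, 0, 0, 0, -0.4]
    - [0, 0, 0, 0, -0.4]
    - [0, 0, 0, 0, -0.4]
    - [0, 0, 0, 0, -0.4]

```text
clock: 20.25
tcp_pos: [0.4657, -0.228, 0.1468]
orientation: [0.687, 0.168, 0.687, -0.168]
wrist_force: [-0.2, 0.6, -0.0]
finger_gap: 0.0596
```

```bash
python3 plan.py 0.467 -0.228 0.15 1.09; python3 shot.py b1
```

```text
t 20.25 tcp [ 0.4657 -0.228   0.1468] yaw 1.09 tilt [ 0.0001 -0.0001] gap 0.0596 F [-0.2  0.6 -0. ] j [-0.61  0.25 -0.26  1.07 -0.   -0.13]
shift now (tool cm) [-0.32  0.06  0.12]
 turn about tool x 0.0 then shift [-0.32  0.06  0.12]
 turn about tool x -3.141 then shift [-0.32 -0.06 -0.12]
```

View pics/b1.png

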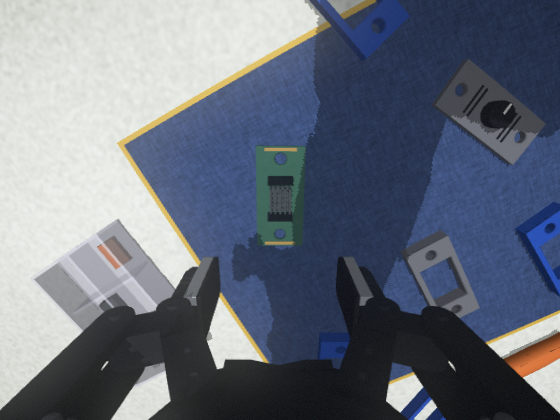

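```bash
python3 -c "
import cv2
cv2.imwrite('pics/b1d.png',cv2.resize(cv2.imread('pics/b1.png')[135:255,245:315],None,fx=4.8,fy=4.8,interpolation=2))"
python3 - <<'E'
from meas import *
holes("b1",[(280,159),(280,234)],.005,r=7)
quad("b1",[(257,147),(304,147),(302,244),(259,245)],.005)
E
```

```text
px [279.12 161.2 ] area 25
px [278.5  236.04] area 24
W [[0.4373, -0.2115], [0.5044, -0.2471]] dist 0.076 centre [ 0.4709 -0.2293] yaw 2.6535 tool-rel cm [14.18  0.13  0.52]
quad px [[255.3000030517578, 145.89999389648438], [305.29998779296875, 147.0], [301.5, 244.5], [259.0, 245.0]] L [0.0463 0.0986 0.0435 0.1002] centre [ 0.4697 -0.2271] yaw 2.6625
```

View pics/b1d.png

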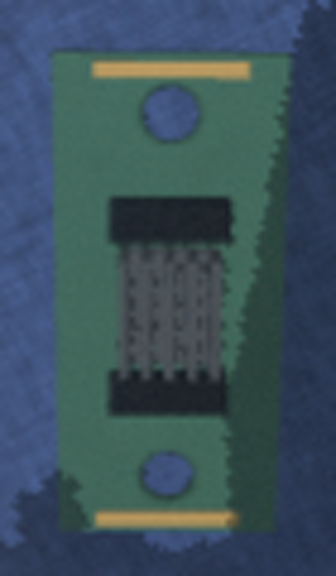

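Run:
```python
from meas import *
d,p,M=pickle.load(open("b1.pkl","rb"))
report(d,p,M,[(280.6,158.5),(279.6,233.6)],.005)
W=unproj(d,[(255.8,146.25),(305.6,146.25),(302.1,245.6),(257.5,245.6)],.005);print(W.mean(0),np.linalg.norm(np.diff(W,axis=0),axis=1)); report(d,p,M,[(W0) for W0 in [(280.7,146.25),(279.8,245.6)]],.005)
```

```text
W [[0.4357, -0.2091], [0.5026, -0.2449]] dist 0.0759 centre [ 0.4691 -0.227 ] yaw 2.6499 tool-rel cm [14.18  0.25  0.26]
[ 0.47004908 -0.22728113  0.005     ] [0.04607325 0.10053114 0.04572717]
W [[0.4257, -0.2038], [0.5144, -0.2508]] dist 0.1005 centre [ 0.4701 -0.2273] yaw 2.6542 tool-rel cm [14.18  0.27  0.35]
```

Request:
servo_tool:
  moves:
    - [0, 0.26, 0.3, 0.009, -0.4]
    - [2, 0, 0, 0, -0.4]
    - [3.5, 0, 0, 0, -0.4]
    - [3.5, 0, 0, 0, -0.4]
    - [2.5, 0, 0, 0, -0.4]
    - [1.5, 0, 0, 0, -0.4]
    - [0.7, 0, 0, 0, -0.2]
    - [0.1, 0, 0, 0, 0.1]
    - [0, 0, 0, 0, 0.1]
    - [0, 0, 0, 0, 0.1]

```text
clock: 21.55
tcp_pos: [0.4701, -0.2276, 0.0096]
orientation: [0.687, 0.171, 0.685, -0.172]
wrist_force: [0.2, 0.9, 0.3]
finger_gap: 0.0382
```

```bash
python3 plan.py 0.467 -0.228 0.0085 1.09; python3 shot.py b2
```

```text
t 21.55 tcp [ 0.4701 -0.2276  0.0096] yaw 1.081 tilt [ 0.0013 -0.001 ] gap 0.0382 F [0.2 0.9 0.3] j [-0.6   0.39 -0.44  0.75 -0.   -0.11]
shift now (tool cm) [ 0.11 -0.18 -0.25]
 turn about tool x -0.009 then shift [ 0.11 -0.18 -0.25]
 turn about tool x 3.133 then shift [0.11 0.18 0.25]
```

View pics/b2.png

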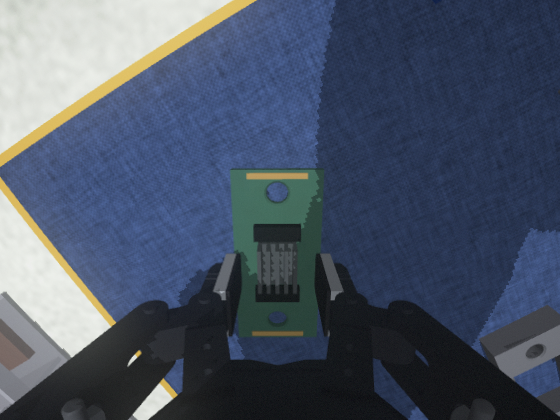

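Request:
servo_tool:
  moves:
    - [0.1, 0, 0, 0, 0.3]
    - [0.05, 0, 0, 0, 0.6]
    - [0, 0, 0, 0, 0.9]
    - [0, 0, 0, 0, 0.9]
    - [0, 0, 0, 0, 0.9]
    - [0, 0, 0, 0, 0.9]
    - [-0.4, 0, 0, 0, 0.9]
    - [-2, 0, 0, 0, 0.9]
    - [-4, 0, 0, 0, 0.9]
    - [-4, 0, 0, 0, 0.9]
  grip_force: 50

```text
clock: 22.85
tcp_pos: [0.469, -0.2269, 0.112]
orientation: [0.686, 0.172, 0.686, -0.171]
wrist_force: [0.9, -0.3, -0.9]
finger_gap: 0.0186
```

```bash
python3 plan.py 0.4416 0.2423 0.15 1.69; python3 shot.py b3
```

```text
t 22.85 tcp [ 0.469  -0.2269  0.112 ] yaw 1.081 tilt [-0.0011  0.0007] gap 0.0186 F [ 0.9 -0.3 -0.9] j [-0.6   0.28 -0.3   0.99 -0.   -0.11]
shift now (tool cm) [ -3.77  40.11 -24.5 ]
 turn about tool x -0.609 then shift [-3.8  46.91  2.85]
 turn about tool x 2.533 then shift [ -3.81 -46.91  -2.86]
```

View pics/b3.png

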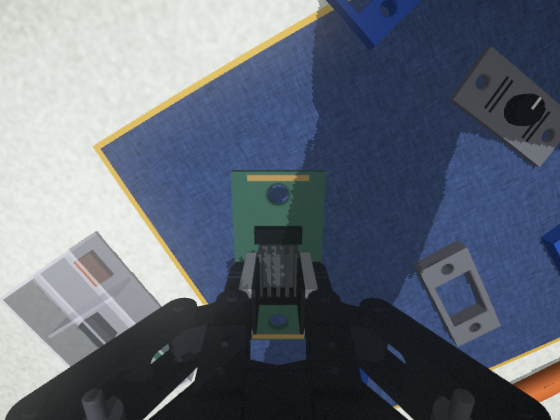

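```bash
python3 -c "
import cv2
cv2.imwrite('pics/b3d.png',cv2.resize(cv2.imread('pics/b3.png')[160:350,220:340],None,fx=3.1,fy=3.1,interpolation=2))"
```

```text
(no output)
```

View pics/b3d.png

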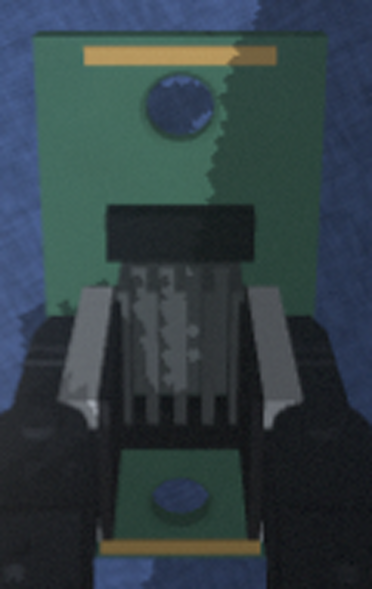

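Request:
servo_tool:
  moves:
    - [-1.2, 0, 0, -0.15, 0.9]
    - [-1.3, 0, 0, -0.15, 0.9]
    - [-1.3, 0, 0, -0.15, 0.9]
    - [0, 0, 0, -0.159, 0.9]
    - [0, 3, 0, 0, 0.9]
    - [0, 5, 0.4, 0, 0.9]
    - [0, 5, 0.4, 0, 0.9]
    - [0, 5, 0.4, 0, 0.9]
    - [0, 5, 0.4, 0, 0.9]
    - [0, 5, 0.4, 0, 0.9]

```text
clock: 24.15
tcp_pos: [0.4558, 0.0548, 0.1492]
orientation: [0.706, -0.042, 0.706, 0.042]
wrist_force: [0.9, 0.4, -0.8]
finger_gap: 0.0182
```

```bash
python3 - <<'E'
from meas import *
d,p,M=pickle.load(open("b3.pkl","rb"))
for z in (-.006,-.003,0): report(d,p,M,[(278.1,194.2),(278.1,321)],p[2]+z)
report(d,p,M,[((232+326)/2,170.5),(278.4,338.5)],p[2]-.003)
E
python3 plan.py 0.4416 0.2423 0.15 1.69
```

```text
W [[0.4345, -0.208], [0.5003, -0.243]] dist 0.0745 centre [ 0.4674 -0.2255] yaw 2.6516 tool-rel cm [ 0.6   0.07 -0.53]
W [[0.4338, -0.2076], [0.4982, -0.2419]] dist 0.073 centre [ 0.466  -0.2247] yaw 2.6516 tool-rel cm [ 0.3   0.07 -0.69]
W [[0.4331, -0.2072], [0.4961, -0.2408]] dist 0.0714 centre [ 0.4646 -0.224 ] yaw 2.6516 tool-rel cm [-0.01  0.07 -0.85]
W [[0.4239, -0.2018], [0.5089, -0.2475]] dist 0.0965 centre [ 0.4664 -0.2246] yaw 2.649 tool-rel cm [ 0.3   0.1  -0.66]
t 24.15 tcp [0.4558 0.0548 0.1492] yaw 1.69 tilt [ 0.0003 -0.0001] gap 0.0182 F [ 0.9  0.4 -0.8] j [-0.06  0.13 -0.39  1.05 -0.   -0.17]
shift now (tool cm) [-0.08 18.79  0.82]
 turn about tool x -0.0 then shift [-0.08 18.79  0.82]
 turn about tool x 3.141 then shift [ -0.08 -18.79  -0.82]
```

Request:
servo_tool:
  moves:
    - [0, 5, 0.2, 0, 0.9]
    - [0, 5, 0.2, 0, 0.9]
    - [0, 5, 0.2, 0, 0.9]
    - [0, 3, 0.2, 0, 0.9]
    - [0, 0.8, 0, 0, 0.9]
    - [0, 0, 0, 0, 0.9]
    - [0, 0, 0, 0, 0.9]
    - [0, 0, 0, 0, 0.9]
    - [0, 0, 0, 0, 0.9]
    - [0, 0, 0, 0, 0.9]

```text
clock: 25.4
tcp_pos: [0.4418, 0.2405, 0.1493]
orientation: [0.706, -0.042, 0.706, 0.042]
wrist_force: [0.8, 0.4, -0.7]
finger_gap: 0.0188
```

```bash
python3 plan.py 0.4416 0.2423 0.075 1.69; python3 shot.py b4;  python3 -c "
import cv2
cv2.imwrite('pics/b4d.png',cv2.resize(cv2.imread('pics/b4.png')[130:350,210:350],None,fx=2.7,fy=2.7,interpolation=2))"
```

```text
t 25.4 tcp [0.4418 0.2405 0.1493] yaw 1.689 tilt [ 0.0002 -0.0001] gap 0.0188 F [ 0.8  0.4 -0.7] j [ 0.34  0.22 -0.29  1.07 -0.    0.22]
shift now (tool cm) [7.43 0.18 0.  ]
 turn about tool x -0.001 then shift [7.43 0.18 0.  ]
 turn about tool x 3.141 then shift [ 7.43 -0.18 -0.  ]
```

View pics/b4d.png

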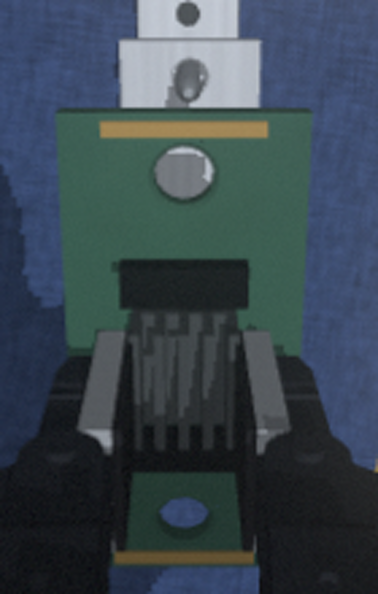

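```bash
sed -i 's/^d=optics/p,M=tcp(env.get_state());d=optics/; s/^p,M=tcp(env.get_state())$//' shot.py; cat shot.py
python3 - <<'E'
from meas import *
d,p,M=pickle.load(open("b4.pkl","rb"));print(p)
for z in (-.009,-.006,-.003): report(d,p,M,[(278.3,193.7),(278.3,321)],p[2]+z)
for z in (-.009,-.006,-.003): report(d,p,M,[(278.3,171.5),(278.3,339)],p[2]+z)
E
```

```text
import sys
from h import *
from workcell import env, optics
p,M=tcp(env.get_state());d=optics.read_camera("wrist"); n=sys.argv[1]
cv2.imwrite(f"pics/{n}.png",d["pixels"])

import pickle; pickle.dump((d,p,M),open(f"{n}.pkl","wb"))
[0.44173191 0.24057952 0.1492987 ]
W [[0.4049, 0.2366], [0.4836, 0.2459]] dist 0.0793 centre [0.4443 0.2412] yaw 0.1185 tool-rel cm [0.9  0.04 0.26]
W [[0.4041, 0.2365], [0.4813, 0.2456]] dist 0.0777 centre [0.4427 0.241 ] yaw 0.1185 tool-rel cm [0.6  0.04 0.1 ]
W [[0.4033, 0.2364], [0.4789, 0.2454]] dist 0.0762 centre [0.4411 0.2409] yaw 0.1185 tool-rel cm [ 0.3   0.04 -0.06]
W [[0.3933, 0.2352], [0.497, 0.2475]] dist 0.1044 centre [0.4452 0.2413] yaw 0.1185 tool-rel cm [0.9  0.04 0.35]
W [[0.3927, 0.2351], [0.4944, 0.2472]] dist 0.1024 centre [0.4436 0.2412] yaw 0.1185 tool-rel cm [0.6  0.04 0.19]
W [[0.3922, 0.235], [0.4918, 0.2469]] dist 0.1003 centre [0.442 0.241] yaw 0.1185 tool-rel cm [0.3  0.04 0.03]
```

Request:
servo_tool:
  moves:
    - [0, 0.13, 0, -0.001, 0.9]
    - [2, 0, 0, 0, 0.9]
    - [3, 0, 0, 0, 0.9]
    - [2, 0, 0, 0, 0.9]
    - [0.6, 0, 0, 0, 0.9]
    - [0, 0, 0, 0, 0.9]
    - [0, 0, 0, 0, 0.9]
    - [0, 0, 0, 0, 0.9]
    - [0, 0, 0, 0, 0.9]
    - [0, 0, 0, 0, 0.9]

```text
clock: 26.7
tcp_pos: [0.4416, 0.2422, 0.0735]
orientation: [0.706, -0.042, 0.706, 0.042]
wrist_force: [-0.1, 0.2, -1.0]
finger_gap: 0.0184
```

```bash
python3 plan.py 0.4416 0.2421 0.028 1.69; python3 shot.py b5;  python3 -c "
import cv2
cv2.imwrite('pics/b5d.png',cv2.resize(cv2.imread('pics/b5.png')[130:350,210:350],None,fx=2.7,fy=2.7,interpolation=2))"
```

```text
t 26.7 tcp [0.4416 0.2422 0.0735] yaw 1.691 tilt [0.0004 0.    ] gap 0.0184 F [-0.1  0.2 -1. ] j [ 0.34  0.28 -0.4   0.88 -0.    0.22]
shift now (tool cm) [ 4.55 -0.01 -0.  ]
 turn about tool x 0.001 then shift [ 4.55 -0.01 -0.  ]
 turn about tool x -3.141 then shift [4.55 0.01 0.  ]
```

View pics/b5d.png

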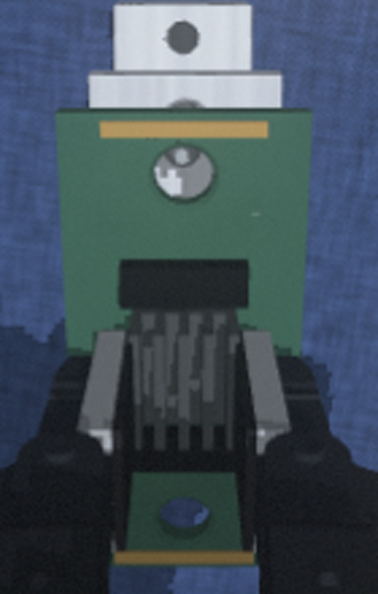

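Request:
servo_tool:
  moves:
    - [0.4, -0.05, 0, 0, 0.9]
    - [0.6, 0, 0, 0, 0.9]
    - [0.6, 0, 0, 0, 0.9]
    - [0.6, 0, 0, 0, 0.9]
    - [0.6, 0, 0, 0, 0.9]
    - [0.6, 0, 0, 0, 0.9]
    - [0.6, 0, 0, 0, 0.9]
    - [0.3, 0, 0, 0, 0.9]
    - [0, 0, 0, 0, 0.9]
    - [0, 0, 0, 0, 0.9]

```text
clock: 28.0
tcp_pos: [0.4417, 0.2417, 0.0304]
orientation: [0.706, -0.042, 0.706, 0.042]
wrist_force: [-0.3, 0.6, -0.1]
finger_gap: 0.0181
```

Request:
servo_tool:
  moves:
    - [0.1, 0, 0, 0, 0.9]
    - [0.05, 0, 0, 0, 0.9]
    - [0.05, 0, 0, 0, 0.9]
    - [0.05, 0, 0, 0, 0.9]
    - [0, 0, 0, 0, 0.9]
    - [0, 0, 0, 0, 0.9]
    - [0, 0, 0, 0, 0.9]
    - [0, 0, 0, 0, 0.9]
    - [0, 0, 0, 0, 0.9]
    - [0, 0, 0, 0, 0.9]

```text
clock: 29.25
tcp_pos: [0.4416, 0.2417, 0.0279]
orientation: [0.706, -0.043, 0.706, 0.042]
wrist_force: [-1.0, -0.1, 3.3]
finger_gap: 0.0183
```

```bash
python3 plan.py 0.4416 0.2421 0.028 1.69; python3 shot.py b6
```

```text
t 29.25 tcp [0.4416 0.2417 0.0279] yaw 1.691 tilt [ 0.0001 -0.0001] gap 0.0183 F [-1.  -0.1  3.3] j [ 0.34  0.34 -0.46  0.77 -0.    0.22]
shift now (tool cm) [-0.01  0.04  0.01]
 turn about tool x 0.001 then shift [-0.01  0.04  0.01]
 turn about tool x -3.141 then shift [-0.01 -0.04 -0.01]
```

View pics/b6.png

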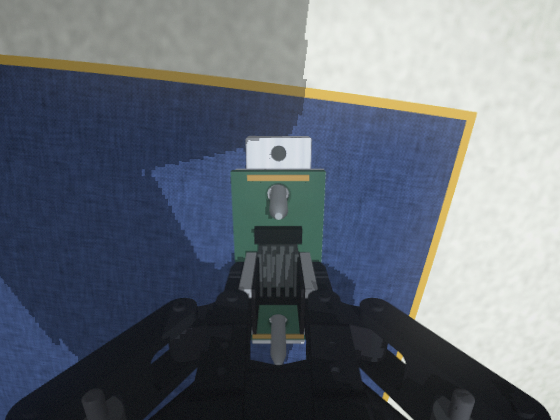

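Request:
servo_tool:
  moves:
    - [0, 0, 0, 0, 0.4]
    - [0, 0, 0, 0, 0]
    - [0, 0, 0, 0, -0.4]
    - [0, 0, 0, 0, -0.4]
    - [-0.5, 0, 0, 0, -0.4]
    - [-2, 0, 0, 0, -0.4]
    - [-4, 0, 0, 0, -0.4]
    - [-3, 0, 0, 0, -0.4]
    - [-1.5, 0, 0, 0, -0.4]
    - [0, 0, 0, 0, -0.4]

```text
clock: 30.55
tcp_pos: [0.4423, 0.2419, 0.1386]
orientation: [0.707, -0.042, 0.705, 0.043]
wrist_force: [-0.1, 0.6, -0.9]
finger_gap: 0.06
```

```bash
python3 plan.py 0.627 -0.117 0.15 1.62; python3 shot.py b7; python3 -c "
import cv2
cv2.imwrite('pics/b7d.png',cv2.resize(cv2.imread('pics/b7.png')[130:290,220:340],None,fx=3.7,fy=3.7,interpolation=2))"
```

```text
t 30.55 tcp [0.4423 0.2419 0.1386] yaw 1.691 tilt [0.0021 0.0006] gap 0.06 F [-0.1  0.6 -0.9] j [ 0.34  0.22 -0.31  1.04 -0.    0.22]
shift now (tool cm) [ -1.13 -37.85  14.04]
 turn about tool x 0.071 then shift [ -1.12 -36.76  16.69]
 turn about tool x -3.071 then shift [ -1.16  36.76 -16.68]
```

View pics/b7d.png

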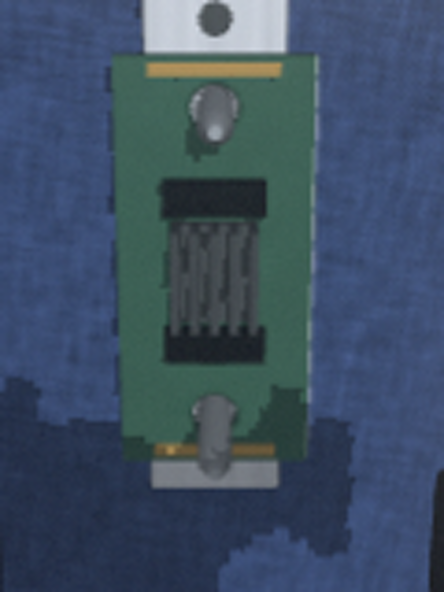

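Request:
servo_tool:
  moves:
    - [-1, -2, 0.5, 0.071, -0.4]
    - [0, -5, 2.3, 0, -0.4]
    - [0, -5, 2.3, 0, -0.4]
    - [0, -5, 2.3, 0, -0.4]
    - [0, -5, 2.3, 0, -0.4]
    - [0, -5, 2.3, 0, -0.4]
    - [0, -5, 2.3, 0, -0.4]
    - [0, -3.2, 1.4, 0, -0.4]
    - [0, -1.5, 0.9, 0, -0.4]
    - [0, 0, 0, 0, -0.4]

```text
clock: 31.85
tcp_pos: [0.6264, -0.1165, 0.1463]
orientation: [0.706, -0.017, 0.708, 0.017]
wrist_force: [-0.0, 0.1, -0.3]
finger_gap: 0.0596
```

Request:
servo_tool:
  moves:
    - [0, 0, 0, 0, -0.4]
    - [0, 0, 0, 0, -0.4]
    - [0, 0, 0, 0, -0.4]
    - [0, 0, 0, 0, -0.4]
    - [0, 0, 0, 0, -0.4]
    - [0, 0, 0, 0, -0.4]
    - [0, 0, 0, 0, -0.4]
    - [0, 0, 0, 0, -0.4]
    - [0, 0, 0, 0, -0.4]
    - [0, 0, 0, 0, -0.4]

```text
clock: 33.1
tcp_pos: [0.6268, -0.1163, 0.1477]
orientation: [0.707, -0.017, 0.707, 0.017]
wrist_force: [-0.6, 0.9, 0.7]
finger_gap: 0.0599
```

```bash
python3 plan.py 0.627 -0.117 0.15 1.62; python3 shot.py f1; python3 -c "
import cv2
cv2.imwrite('pics/f1d.png',cv2.resize(cv2.imread('pics/f1.png')[130:290,220:340],None,fx=3.7,fy=3.7,interpolation=2))"
```

```text
t 33.1 tcp [ 0.6268 -0.1163  0.1477] yaw 1.62 tilt [-0.0001 -0.    ] gap 0.0599 F [-0.6  0.9  0.7] j [-0.31  0.47  0.07  1.17 -0.   -0.36]
shift now (tool cm) [-0.23 -0.07  0.02]
 turn about tool x -0.0 then shift [-0.23 -0.07  0.02]
 turn about tool x 3.142 then shift [-0.23  0.07 -0.02]
```

View pics/f1.png

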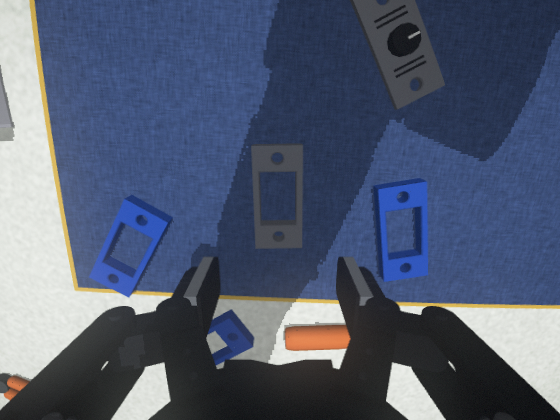

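View pics/f1d.png

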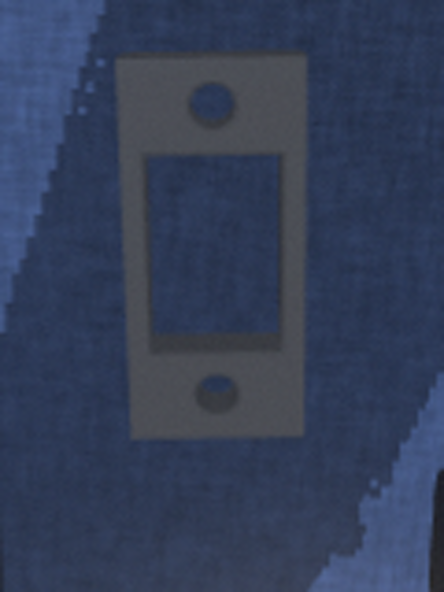

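Run:
```python
from meas import *
d,p,M=pickle.load(open("f1.pkl","rb"))
report(d,p,M,[(277.3,158.1),(278.65,236.2)],.016)
c=np.array([(117,57),(307,55),(304,438),(131,439)])/3.7+[220,130]
W=unproj(d,c,.016);print(np.linalg.norm(np.diff(W,axis=0),axis=1)); report(d,p,M,[(c[0]+c[1])/2,(c[2]+c[3])/2],.016)
```

```text
W [[0.5897, -0.1184], [0.6658, -0.1134]] dist 0.0763 centre [ 0.6278 -0.1159] yaw 0.0655 tool-rel cm [13.17  0.03  0.1 ]
[0.04578997 0.10122448 0.04640078]
W [[0.5782, -0.119], [0.6791, -0.1126]] dist 0.1011 centre [ 0.6286 -0.1158] yaw 0.0627 tool-rel cm [13.17  0.04  0.19]
```

Request:
servo_tool:
  moves:
    - [0, 0.04, 0.14, -0.015, -0.4]
    - [2, 0, 0, 0, -0.4]
    - [3.5, 0, 0, 0, -0.4]
    - [3.5, 0, 0, 0, -0.4]
    - [2.5, 0, 0, 0, -0.4]
    - [1.8, 0, 0, 0, -0.4]
    - [0.8, 0, 0, 0, -0.4]
    - [0.3, 0, 0, 0, -0.4]
    - [0, 0, 0, 0, -0.4]
    - [0, 0, 0, 0, -0.4]

```text
clock: 34.4
tcp_pos: [0.6289, -0.116, 0.0048]
orientation: [0.707, -0.023, 0.706, 0.022]
wrist_force: [0.4, -0.1, -0.1]
finger_gap: 0.0596
```

Request:
servo_tool:
  moves:
    - [0, 0, 0, 0, 0]
    - [0, 0, 0, 0, 0.3]
    - [0, 0, 0, 0, 0.5]
    - [0, 0, 0, 0, 0.5]
    - [0, 0, 0, 0, 0.5]
    - [0, 0, 0, 0, 0.5]
    - [-0.3, 0, 0, 0, 0.5]
    - [-0.7, 0, 0, 0, 0.5]
    - [-1, 0, 0, 0, 0.5]
    - [0, 0, 0, 0, 0.5]

```text
clock: 35.65
tcp_pos: [0.6291, -0.1161, 0.0251]
orientation: [0.707, -0.023, 0.706, 0.022]
wrist_force: [0.6, 1.1, -0.7]
finger_gap: 0.0443
```

```bash
python3 plan.py 0.4416 0.2421 0.15 1.69; python3 shot.py f2
```

```text
t 35.65 tcp [ 0.6291 -0.1161  0.0251] yaw 1.635 tilt [ 0.0021 -0.0007] gap 0.0443 F [ 0.6  1.1 -0.7] j [-0.31  0.56 -0.1   0.91 -0.   -0.37]
shift now (tool cm) [-12.56  36.94 -16.39]
 turn about tool x -0.055 then shift [-12.55  37.78 -14.33]
 turn about tool x 3.087 then shift [-12.43 -37.81  14.38]
```

View pics/f2.png

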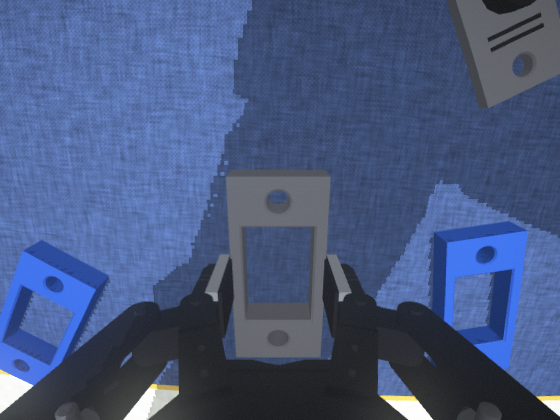

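Held. Lift and carry to the jig.

Request:
servo_tool:
  moves:
    - [-3, 0, 0, -0.055, 0.5]
    - [-4, 0, 0, 0, 0.5]
    - [-4, 0, 0, 0, 0.5]
    - [-1.5, 3, -1.5, 0, 0.5]
    - [0, 5, -2, 0, 0.5]
    - [0, 5, -2, 0, 0.5]
    - [0, 5, -2, 0, 0.5]
    - [0, 5, -2, 0, 0.5]
    - [0, 5, -2, 0, 0.5]
    - [0, 5, -2, 0, 0.5]

```text
clock: 36.95
tcp_pos: [0.4538, 0.1971, 0.1487]
orientation: [0.706, -0.042, 0.706, 0.042]
wrist_force: [1.1, 0.7, -0.3]
finger_gap: 0.0444
```

Request:
servo_tool:
  moves:
    - [0, 3, -0.6, 0, 0.5]
    - [0, 1.6, -0.2, 0, 0.5]
    - [0, 0, 0, 0, 0.5]
    - [0, 0, 0, 0, 0.5]
    - [0, 0, 0, 0, 0.5]
    - [0, 0, 0, 0, 0.5]
    - [0, 0, 0, 0, 0.5]
    - [0, 0, 0, 0, 0.5]
    - [0, 0, 0, 0, 0.5]
    - [0, 0, 0, 0, 0.5]

```text
clock: 38.2
tcp_pos: [0.4415, 0.2406, 0.1488]
orientation: [0.706, -0.042, 0.706, 0.042]
wrist_force: [-0.1, -0.1, -0.9]
finger_gap: 0.0442
```

```bash
python3 plan.py 0.4416 0.2421 0.08 1.69; python3 shot.py f3; python3 -c "
import cv2
cv2.imwrite('pics/f3d.png',cv2.resize(cv2.imread('pics/f3.png')[100:370,200:360],None,fx=2.2,fy=2.2,interpolation=2))"
```

```text
t 38.2 tcp [0.4415 0.2406 0.1488] yaw 1.69 tilt [ 0.0001 -0.    ] gap 0.0442 F [-0.1 -0.1 -0.9] j [ 0.34  0.22 -0.29  1.06 -0.    0.22]
shift now (tool cm) [6.88 0.15 0.03]
 turn about tool x 0.0 then shift [6.88 0.15 0.03]
 turn about tool x -3.141 then shift [ 6.88 -0.15 -0.03]
```

View pics/f3d.png

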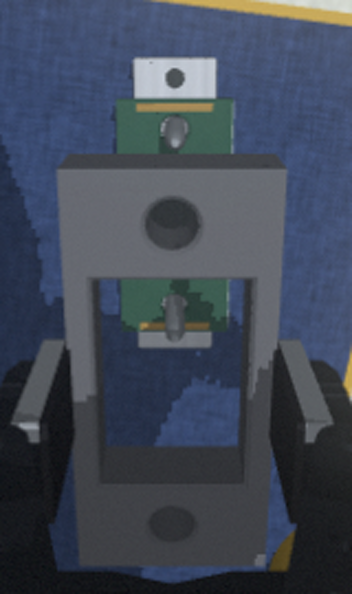

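Run:
```python
from meas import *
d,p,M=pickle.load(open("f3.pkl","rb"))
for z in (.009,.011,.013): report(d,p,M,[(278.6,201.8),(278.2,338.2)],p[2]+z)
report(d,p,M,[(279.4,165),(279.8,251.5)],.056)
```

```text
W [[0.4035, 0.2366], [0.4804, 0.2456]] dist 0.0774 centre [0.442  0.2411] yaw 0.1168 tool-rel cm [-0.9   0.05  0.06]
W [[0.4029, 0.2365], [0.4787, 0.2454]] dist 0.0763 centre [0.4408 0.241 ] yaw 0.1168 tool-rel cm [-1.1   0.05 -0.06]
W [[0.4023, 0.2364], [0.4769, 0.2452]] dist 0.0751 centre [0.4396 0.2408] yaw 0.1168 tool-rel cm [-1.3   0.05 -0.18]
W [[0.404, 0.2375], [0.4777, 0.2468]] dist 0.0743 centre [0.4408 0.2421] yaw 0.125 tool-rel cm [ 9.28  0.16 -0.05]
```

Request:
servo_tool:
  moves:
    - [0, 0.12, 0.07, 0, 0.5]
    - [2, 0, 0, 0, 0.5]
    - [3, 0, 0, 0, 0.5]
    - [2, 0, 0, 0, 0.5]
    - [0.7, 0, 0, 0, 0.5]
    - [0, 0, 0, 0, 0.5]
    - [0, 0, 0, 0, 0.5]
    - [0, 0, 0, 0, 0.5]
    - [0, 0, 0, 0, 0.5]
    - [0, 0, 0, 0, 0.5]

```text
clock: 39.5
tcp_pos: [0.4422, 0.2419, 0.072]
orientation: [0.706, -0.042, 0.706, 0.042]
wrist_force: [0.2, 0.4, -0.6]
finger_gap: 0.0446
```

```bash
python3 plan.py 0.4421 0.2418 0.03 1.69; python3 shot.py f4; python3 -c "
import cv2
cv2.imwrite('pics/f4d.png',cv2.resize(cv2.imread('pics/f4.png')[100:370,200:360],None,fx=2.2,fy=2.2,interpolation=2))"
```

```text
t 39.5 tcp [0.4422 0.2419 0.072 ] yaw 1.69 tilt [0.0005 0.0001] gap 0.0446 F [ 0.2  0.4 -0.6] j [ 0.34  0.29 -0.4   0.88 -0.    0.22]
shift now (tool cm) [ 4.2  -0.01 -0.01]
 turn about tool x -0.0 then shift [ 4.2  -0.01 -0.01]
 turn about tool x 3.142 then shift [4.2  0.   0.01]
```

View pics/f4d.png

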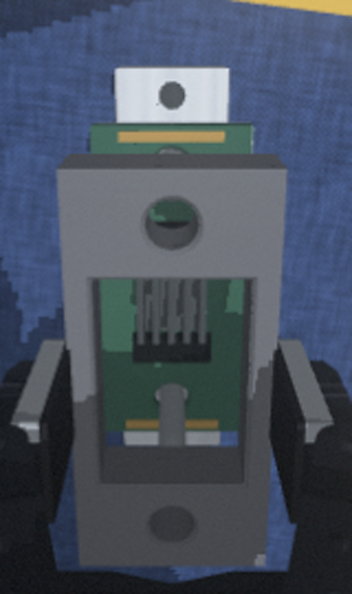

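Request:
servo_tool:
  moves:
    - [0.4, 0, 0, 0, 0.5]
    - [0.5, 0, 0, 0, 0.5]
    - [0.5, 0, 0, 0, 0.5]
    - [0.5, 0, 0, 0, 0.5]
    - [0.5, 0, 0, 0, 0.5]
    - [0.5, 0, 0, 0, 0.5]
    - [0.5, 0, 0, 0, 0.5]
    - [0.4, 0, 0, 0, 0.5]
    - [0, 0, 0, 0, 0.5]
    - [0, 0, 0, 0, 0.5]

```text
clock: 40.8
tcp_pos: [0.4422, 0.2418, 0.0339]
orientation: [0.706, -0.042, 0.706, 0.042]
wrist_force: [-0.6, -0.4, -1.2]
finger_gap: 0.0444
```

```bash
python3 plan.py 0.4421 0.2418 0.03 1.69; python3 shot.py f5
```

```text
t 40.8 tcp [0.4422 0.2418 0.0339] yaw 1.69 tilt [ 0.0002 -0.0001] gap 0.0444 F [-0.6 -0.4 -1.2] j [ 0.34  0.33 -0.45  0.79 -0.    0.22]
shift now (tool cm) [ 0.39 -0.   -0.01]
 turn about tool x -0.0 then shift [ 0.39 -0.   -0.01]
 turn about tool x 3.142 then shift [0.39 0.   0.01]
```

View pics/f5.png

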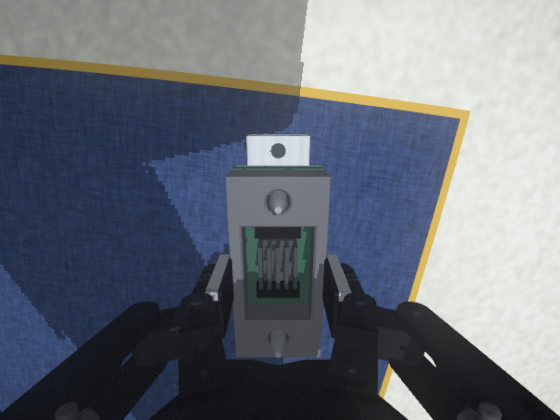

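Request:
servo_tool:
  moves:
    - [0.2, 0, 0, 0, 0.5]
    - [0.1, 0, 0, 0, 0.5]
    - [0.05, 0, 0, 0, 0.5]
    - [0.05, 0, 0, 0, 0.5]
    - [0.05, 0, 0, 0, 0.5]
    - [0, 0, 0, 0, 0.5]
    - [0, 0, 0, 0, 0.5]
    - [0, 0, 0, 0, 0.5]
    - [0, 0, 0, 0, 0.5]
    - [0, 0, 0, 0, 0.5]

```text
clock: 42.1
tcp_pos: [0.442, 0.2418, 0.0299]
orientation: [0.706, -0.042, 0.706, 0.042]
wrist_force: [-1.9, -0.3, 5.0]
finger_gap: 0.0444
```

Request:
servo_tool:
  moves:
    - [0, 0, 0, 0, 0.2]
    - [0, 0, 0, 0, -0.1]
    - [0, 0, 0, 0, -0.4]
    - [0, 0, 0, 0, -0.4]
    - [-0.5, 0, 0, 0, -0.4]
    - [-2, 0, 0, 0, -0.4]
    - [-4, 0, 0, 0, -0.4]
    - [-3, 0, 0, 0, -0.4]
    - [-1.5, 0, 0, 0, -0.4]
    - [0, 0, 0, 0, -0.4]

```text
clock: 43.35
tcp_pos: [0.4427, 0.2421, 0.1401]
orientation: [0.707, -0.042, 0.705, 0.042]
wrist_force: [0.6, 0.4, -0.7]
finger_gap: 0.0595
```

```bash
python3 plan.py 0.485 -0.021 0.15 2.1; python3 shot.py f6; python3 -c "
import cv2
cv2.imwrite('pics/f6d.png',cv2.resize(cv2.imread('pics/f6.png')[130:290,220:340],None,fx=3.7,fy=3.7,interpolation=2))"
```

```text
t 43.35 tcp [0.4427 0.2421 0.1401] yaw 1.69 tilt [0.002  0.0006] gap 0.0595 F [ 0.6  0.4 -0.7] j [ 0.34  0.22 -0.3   1.04 -0.    0.22]
shift now (tool cm) [ -1.   -26.62   1.07]
 turn about tool x -0.41 then shift [ -1.02 -24.84  -9.63]
 turn about tool x 2.732 then shift [-0.96 24.84  9.63]
```

View pics/f6d.png

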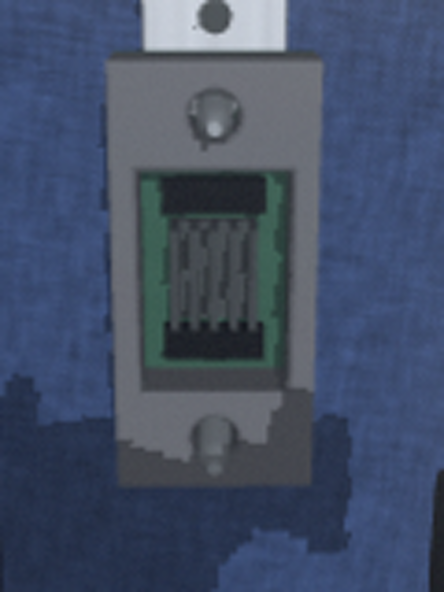

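Frame seated. On to the lid.

Request:
servo_tool:
  moves:
    - [-0.5, 0, 0, -0.14, -0.4]
    - [-0.5, 0, 0, -0.14, -0.4]
    - [0, 0, 0, -0.13, -0.4]
    - [0, -3, -1.2, 0, -0.4]
    - [0, -5, -2, 0, -0.4]
    - [0, -5, -2, 0, -0.4]
    - [0, -5, -2, 0, -0.4]
    - [0, -4, -1.4, 0, -0.4]
    - [0, -2, -0.8, 0, -0.4]
    - [0, -0.8, -0.2, 0, -0.4]

```text
clock: 44.65
tcp_pos: [0.4835, -0.0218, 0.1477]
orientation: [0.682, -0.184, 0.684, 0.185]
wrist_force: [0.1, -0.4, 0.9]
finger_gap: 0.0597
```

Request:
servo_tool:
  moves:
    - [0, 0, 0, 0, -0.4]
    - [0, 0, 0, 0, -0.4]
    - [0, 0, 0, 0, -0.4]
    - [0, 0, 0, 0, -0.4]
    - [0, 0, 0, 0, -0.4]
    - [0, 0, 0, 0, -0.4]
    - [0, 0, 0, 0, -0.4]
    - [0, 0, 0, 0, -0.4]
    - [0, 0, 0, 0, -0.4]
    - [0, 0, 0, 0, -0.4]

```text
clock: 45.9
tcp_pos: [0.4844, -0.0208, 0.1493]
orientation: [0.683, -0.185, 0.682, 0.185]
wrist_force: [-0.2, 0.9, -0.3]
finger_gap: 0.0602
```

```bash
python3 plan.py 0.485 -0.021 0.15 2.1; python3 shot.py l1; python3 -c "
import cv2
cv2.imwrite('pics/l1d.png',cv2.resize(cv2.imread('pics/l1.png')[130:290,220:340],None,fx=3.7,fy=3.7,interpolation=2))"
```

```text
t 45.9 tcp [ 0.4844 -0.0208  0.1493] yaw 2.1 tilt [ 0.     -0.0001] gap 0.0602 F [-0.2  0.9 -0.3] j [-0.21  0.18 -0.33  1.06 -0.   -0.74]
shift now (tool cm) [-0.07 -0.05  0.04]
 turn about tool x -0.0 then shift [-0.07 -0.05  0.04]
 turn about tool x 3.142 then shift [-0.07  0.05 -0.04]
```

View pics/l1d.png

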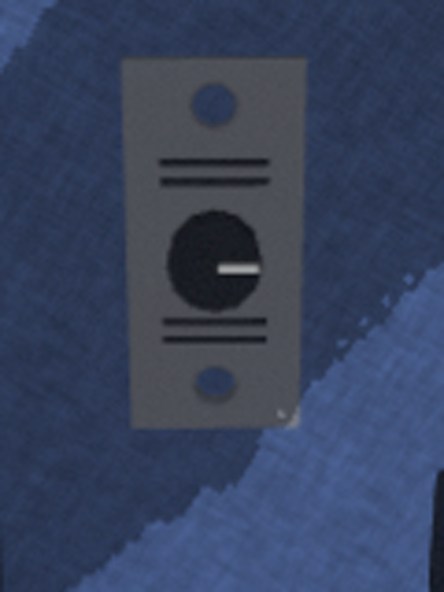

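Run:
```python
from meas import *
d,p,M=pickle.load(open("l1.pkl","rb"))
f=lambda a:np.array(a)/3.7+[220,130]
report(d,p,M,f([(213.5,105),(215,383)]),.008)
c=f([(122,59),(306,58),(299,428),(131,429)])
W=unproj(d,c,.008);print(np.linalg.norm(np.diff(W,axis=0),axis=1)); report(d,p,M,[(c[0]+c[1])/2,(c[2]+c[3])/2],.008)
```

```text
W [[0.4538, -0.0387], [0.519, -0.0001]] dist 0.0757 centre [ 0.4864 -0.0194] yaw 0.5339 tool-rel cm [1.413e+01 1.000e-02 2.500e-01]
[0.04589765 0.10090761 0.046464  ]
W [[0.4437, -0.0444], [0.5307, 0.0067]] dist 0.1009 centre [ 0.4872 -0.0189] yaw 0.5314 tool-rel cm [14.13  0.02  0.34]
```

Request:
servo_tool:
  moves:
    - [0, 0.02, 0.3, -0.003, -0.4]
    - [2, 0, 0, 0, -0.4]
    - [3.5, 0, 0, 0, -0.4]
    - [3.5, 0, 0, 0, -0.4]
    - [2.5, 0, 0, 0, -0.4]
    - [1.5, 0, 0, 0, -0.3]
    - [0.7, 0, 0, 0, -0.1]
    - [0.1, 0, 0, 0, 0.1]
    - [0, 0, 0, 0, 0.1]
    - [0, 0, 0, 0, 0.1]
  grip_force: 60

```text
clock: 47.2
tcp_pos: [0.4875, -0.0192, 0.012]
orientation: [0.683, -0.186, 0.682, 0.186]
wrist_force: [0.2, -0.1, 0.7]
finger_gap: 0.0385
```

```bash
python3 plan.py 0.487 -0.019 0.0115 2.103; python3 shot.py l2
```

```text
t 47.2 tcp [ 0.4875 -0.0192  0.012 ] yaw 2.103 tilt [ 0.0015 -0.0004] gap 0.0385 F [ 0.2 -0.1  0.7] j [-0.2   0.33 -0.52  0.72 -0.   -0.74]
shift now (tool cm) [ 0.05  0.05 -0.03]
 turn about tool x -0.0 then shift [ 0.05  0.05 -0.03]
 turn about tool x 3.142 then shift [ 0.05 -0.05  0.03]
```

View pics/l2.png

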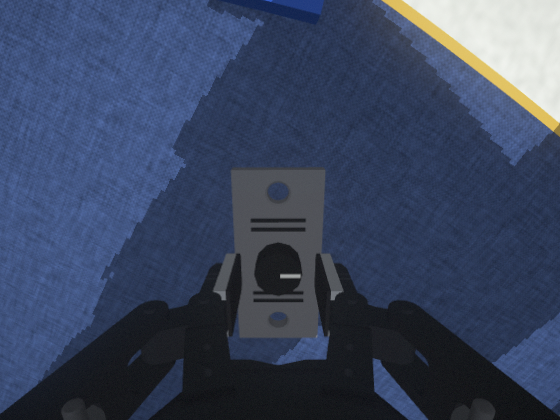

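Request:
servo_tool:
  moves:
    - [0, 0, 0, 0, 0.3]
    - [0, 0, 0, 0, 0.6]
    - [0, 0, 0, 0, 0.9]
    - [0, 0, 0, 0, 0.9]
    - [0, 0, 0, 0, 0.9]
    - [0, 0, 0, 0, 0.9]
    - [-0.4, 0, 0, 0, 0.9]
    - [-2, 0, 0, 0, 0.9]
    - [-4, 0, 0, 0, 0.9]
    - [-4, 0, 0, 0, 0.9]

```text
clock: 48.5
tcp_pos: [0.4863, -0.019, 0.116]
orientation: [0.682, -0.186, 0.683, 0.186]
wrist_force: [0.8, -0.3, -0.8]
finger_gap: 0.0212
```

```bash
python3 plan.py 0.4416 0.2423 0.155 1.69; python3 shot.py l3
```

```text
t 48.5 tcp [ 0.4863 -0.019   0.116 ] yaw 2.103 tilt [-0.0012  0.0002] gap 0.0212 F [ 0.8 -0.3 -0.8] j [-0.2   0.21 -0.38  0.98 -0.   -0.74]
shift now (tool cm) [-3.88 24.78  9.4 ]
 turn about tool x 0.413 then shift [-3.87 26.47 -1.33]
 turn about tool x -2.729 then shift [ -3.92 -26.47   1.33]
```

View pics/l3.png

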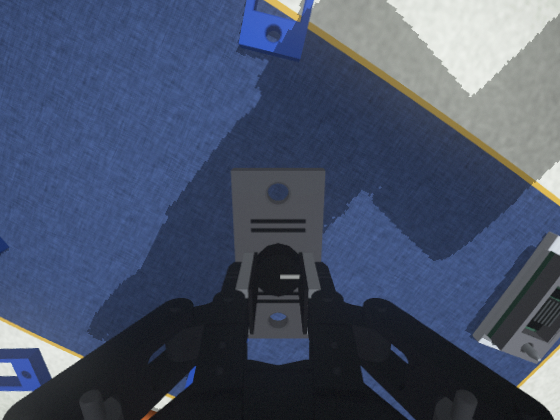

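Request:
servo_tool:
  moves:
    - [-2, 0, 0, 0.138, 0.9]
    - [-1.8, 0, 0, 0.138, 0.9]
    - [0, 0, 0, 0.137, 0.9]
    - [0, 3, -0.2, 0, 0.9]
    - [0, 5, -0.3, 0, 0.9]
    - [0, 5, -0.3, 0, 0.9]
    - [0, 5, -0.3, 0, 0.9]
    - [0, 4.5, -0.2, 0, 0.9]
    - [0, 3, 0, 0, 0.9]
    - [0, 0.9, 0, 0, 0.9]

```text
clock: 49.8
tcp_pos: [0.442, 0.243, 0.153]
orientation: [0.706, -0.043, 0.706, 0.043]
wrist_force: [0.4, -0.3, -0.1]
finger_gap: 0.021
```

Request:
servo_tool:
  moves:
    - [0, 0, 0, 0, 0.9]
    - [0, 0, 0, 0, 0.9]
    - [0, 0, 0, 0, 0.9]
    - [0, 0, 0, 0, 0.9]
    - [0, 0, 0, 0, 0.9]
    - [0, 0, 0, 0, 0.9]
    - [0, 0, 0, 0, 0.9]
    - [0, 0, 0, 0, 0.9]
    - [0, 0, 0, 0, 0.9]
    - [0, 0, 0, 0, 0.9]

```text
clock: 51.05
tcp_pos: [0.4425, 0.2416, 0.1533]
orientation: [0.706, -0.042, 0.706, 0.042]
wrist_force: [0.2, 0.1, -0.7]
finger_gap: 0.0205
```

```bash
python3 plan.py 0.4416 0.2423 0.08 1.69; python3 shot.py l4; python3 -c "
import cv2
cv2.imwrite('pics/l4d.png',cv2.resize(cv2.imread('pics/l4.png')[130:350,210:350],None,fx=2.7,fy=2.7,interpolation=2))"
```

```text
t 51.05 tcp [0.4425 0.2416 0.1533] yaw 1.69 tilt [ 0.     -0.0001] gap 0.0205 F [ 0.2  0.1 -0.7] j [ 0.34  0.22 -0.28  1.08 -0.    0.22]
shift now (tool cm) [ 7.33  0.09 -0.08]
 turn about tool x 0.0 then shift [ 7.33  0.09 -0.08]
 turn about tool x -3.142 then shift [ 7.33 -0.08  0.08]
```

View pics/l4d.png

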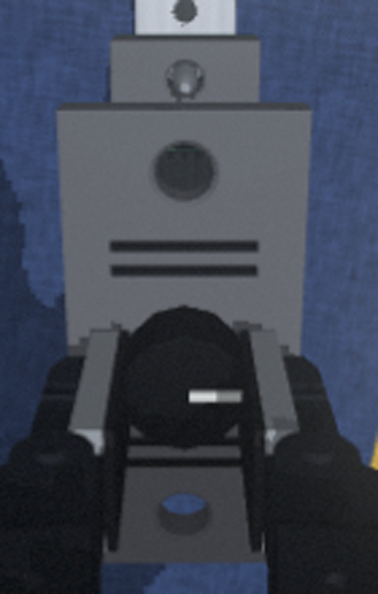

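Run:
```python
from meas import *
d,p,M=pickle.load(open("l4.pkl","rb"))
f=lambda a:np.array(a)/2.7+[210,130]
for z in (-.006,-.004,-.002): report(d,p,M,f([(185,170),(185,513)]),p[2]+z); report(d,p,M,f([(184.2,108),(185.5,562)]),p[2]+z)
```

```text
W [[0.4044, 0.2376], [0.4812, 0.2468]] dist 0.0774 centre [0.4428 0.2422] yaw 0.1195 tool-rel cm [0.6  0.06 0.04]
W [[0.3927, 0.236], [0.4944, 0.2485]] dist 0.1025 centre [0.4436 0.2423] yaw 0.1221 tool-rel cm [0.6  0.06 0.11]
W [[0.4039, 0.2375], [0.4797, 0.2466]] dist 0.0764 centre [0.4418 0.242 ] yaw 0.1195 tool-rel cm [ 0.4   0.06 -0.07]
W [[0.3923, 0.236], [0.4927, 0.2483]] dist 0.1011 centre [0.4425 0.2421] yaw 0.1221 tool-rel cm [0.4  0.06 0.01]
W [[0.4033, 0.2374], [0.4781, 0.2464]] dist 0.0753 centre [0.4407 0.2419] yaw 0.1195 tool-rel cm [ 0.2   0.06 -0.17]
W [[0.392, 0.2359], [0.491, 0.2481]] dist 0.0997 centre [0.4415 0.242 ] yaw 0.1221 tool-rel cm [ 0.2   0.06 -0.1 ]
```

Request:
servo_tool:
  moves:
    - [0, 0.02, -0.04, 0, 0.9]
    - [2, 0, 0, 0, 0.9]
    - [3, 0, 0, 0, 0.9]
    - [2, 0, 0, 0, 0.9]
    - [0.7, 0, 0, 0, 0.9]
    - [0, 0, 0, 0, 0.9]
    - [0, 0, 0, 0, 0.9]
    - [0, 0, 0, 0, 0.9]
    - [0, 0, 0, 0, 0.9]
    - [0, 0, 0, 0, 0.9]

```text
clock: 52.35
tcp_pos: [0.4423, 0.2417, 0.0765]
orientation: [0.706, -0.042, 0.706, 0.042]
wrist_force: [0.2, -0.4, -0.2]
finger_gap: 0.0211
```

```bash
python3 plan.py 0.4421 0.2418 0.053 1.69; python3 shot.py l5; python3 -c "
import cv2
cv2.imwrite('pics/l5d.png',cv2.resize(cv2.imread('pics/l5.png')[130:350,210:350],None,fx=2.7,fy=2.7,interpolation=2))"
```

```text
t 52.35 tcp [0.4423 0.2417 0.0765] yaw 1.69 tilt [0.0005 0.0001] gap 0.0211 F [ 0.2 -0.4 -0.2] j [ 0.34  0.28 -0.4   0.89 -0.    0.22]
shift now (tool cm) [ 2.35  0.01 -0.02]
 turn about tool x 0.0 then shift [ 2.35  0.01 -0.02]
 turn about tool x -3.142 then shift [ 2.35 -0.01  0.01]
```

View pics/l5d.png

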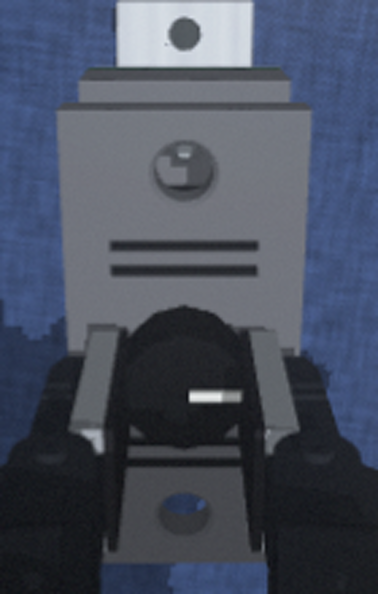

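Pin tip shows centred laterally in the near hole (184,155 in the crop). Lower.

Request:
servo_tool:
  moves:
    - [0.3, 0, 0, 0, 0.9]
    - [0.3, 0, 0, 0, 0.9]
    - [0.3, 0, 0, 0, 0.9]
    - [0.3, 0, 0, 0, 0.9]
    - [0.3, 0, 0, 0, 0.9]
    - [0.3, 0, 0, 0, 0.9]
    - [0.2, 0, 0, 0, 0.9]
    - [0, 0, 0, 0, 0.9]
    - [0, 0, 0, 0, 0.9]
    - [0, 0, 0, 0, 0.9]

```text
clock: 53.65
tcp_pos: [0.4422, 0.2417, 0.0564]
orientation: [0.706, -0.042, 0.706, 0.042]
wrist_force: [0.2, -0.6, -0.5]
finger_gap: 0.021
```

```bash
python3 plan.py 0.4421 0.2418 0.053 1.69; python3 shot.py l6; python3 -c "
import cv2
cv2.imwrite('pics/l6d.png',cv2.resize(cv2.imread('pics/l6.png')[130:350,210:350],None,fx=2.7,fy=2.7,interpolation=2))"
```

```text
t 53.65 tcp [0.4422 0.2417 0.0564] yaw 1.69 tilt [0.0003 0.    ] gap 0.021 F [ 0.2 -0.6 -0.5] j [ 0.34  0.3  -0.42  0.84 -0.    0.22]
shift now (tool cm) [ 0.34  0.01 -0.01]
 turn about tool x 0.0 then shift [ 0.34  0.01 -0.01]
 turn about tool x -3.142 then shift [ 0.34 -0.01  0.01]
```

View pics/l6d.png

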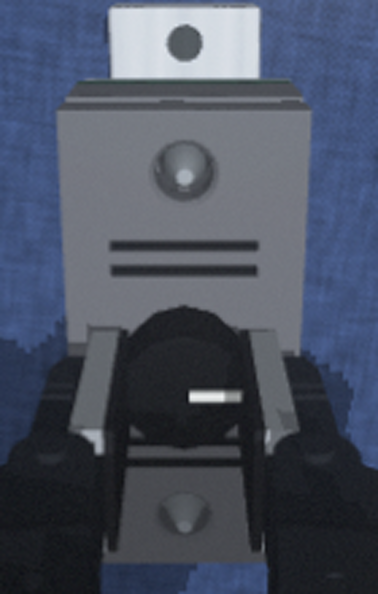

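Request:
servo_tool:
  moves:
    - [0.15, 0, 0, 0, 0.9]
    - [0.1, 0, 0, 0, 0.9]
    - [0.05, 0, 0, 0, 0.9]
    - [0.05, 0, 0, 0, 0.9]
    - [0.05, 0, 0, 0, 0.9]
    - [0, 0, 0, 0, 0.9]
    - [0, 0, 0, 0, 0.9]
    - [0, 0, 0, 0, 0.9]
    - [0, 0, 0, 0, 0.9]
    - [0, 0, 0, 0, 0.9]

```text
clock: 54.95
tcp_pos: [0.4421, 0.2417, 0.0529]
orientation: [0.706, -0.042, 0.706, 0.042]
wrist_force: [-2.4, -0.9, 5.5]
finger_gap: 0.0208
```

Contact at the expected height; release and back off.

Request:
servo_tool:
  moves:
    - [0, 0, 0, 0, 0.4]
    - [0, 0, 0, 0, 0]
    - [0, 0, 0, 0, -0.4]
    - [0, 0, 0, 0, -0.4]
    - [-0.5, 0, 0, 0, -0.4]
    - [-2, 0, 0, 0, -0.4]
    - [-4, 0, 0, 0, -0.4]
    - [-3, 0, 0, 0, -0.4]
    - [-1.5, 0, 0, 0, -0.4]
    - [0, 0, 0, 0, -0.4]

```text
clock: 56.2
tcp_pos: [0.4428, 0.2419, 0.163]
orientation: [0.707, -0.042, 0.705, 0.042]
wrist_force: [0.3, 0.0, -0.5]
finger_gap: 0.0595
```

```bash
python3 shot.py l7; python3 -c "
import cv2
cv2.imwrite('pics/l7d.png',cv2.resize(cv2.imread('pics/l7.png')[110:290,210:350],None,fx=3.2,fy=3.2,interpolation=2))"
python3 - <<'E'
from workcell import optics
import cv2
d=optics.read_camera("scene");cv2.imwrite("pics/end_scene.png",cv2.resize(d["pixels"][120:260,280:440],None,fx=4,fy=4,interpolation=2))
d=optics.read_camera("top");cv2.imwrite("pics/end_top.png",d["pixels"])
E
```

```text
(no output)
```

View pics/l7d.png

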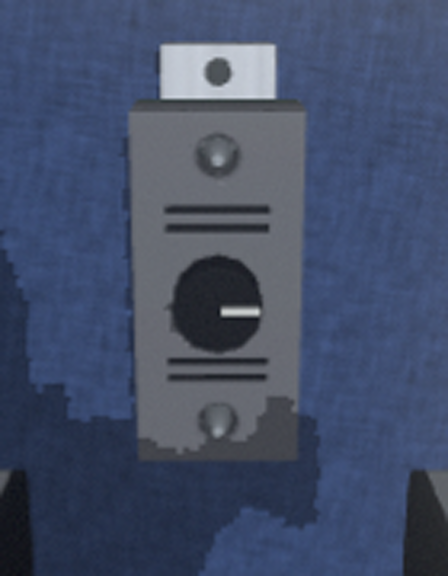

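View pics/end_scene.png

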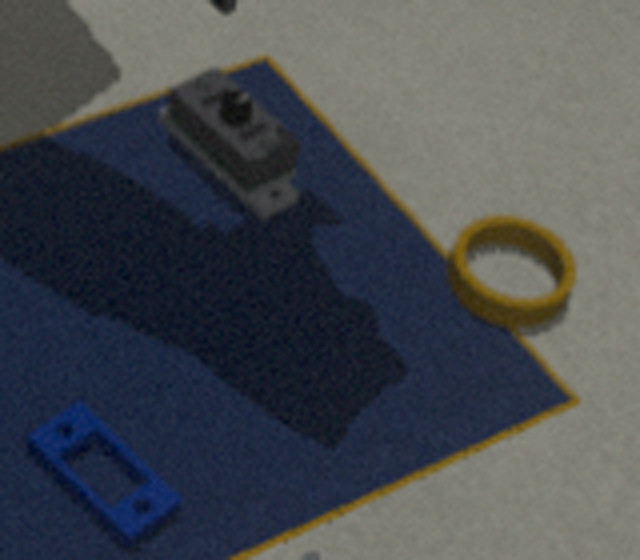

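View pics/end_top.png

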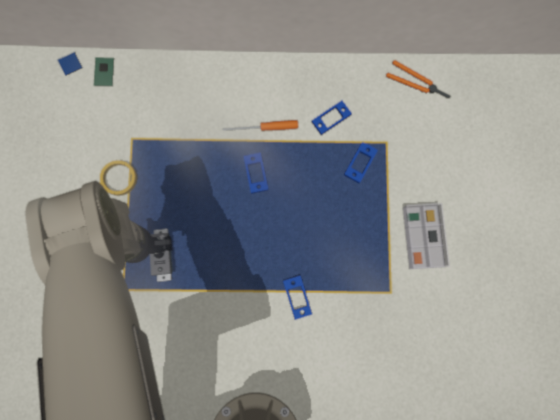

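Run:
```python
from meas import *
d,p,M=pickle.load(open("l7.pkl","rb"))
c=np.array([(131,112),(305,112),(297,460),(139,460)])/3.2+[210,110]
W=unproj(d,c,.049);print(np.linalg.norm(np.diff(W,axis=0),axis=1)); report(d,p,M,[(c[0]+c[1])/2,(c[2]+c[3])/2],.049)
from workcell import order,env
print(env.get_state()["qvel"].round(3)); print(order.hand_in())
```

```text
[0.04534357 0.1001768  0.04614603]
W [[0.3926, 0.2364], [0.492, 0.2483]] dist 0.1001 centre [0.4423 0.2423] yaw 0.119 tool-rel cm [11.4   0.05 -0.06]
[-0.     0.005 -0.005  0.002 -0.001  0.002]
the job is handed in; nothing more can be done
None
```

The case is assembled on the jig and handed in at about 56 s: base plate, circuit board, grey frame and lid, each lowered over both pins. The gripper is open and clear of the stack.

**Seating:** The board, frame and lid each met light contact (3–5 N) at the height expected for a fully seated part. I released the base plate without waiting for a contact force. The wrist picture afterwards showed it down, with its outline matching 100 x 46 mm at seated height.

**Final position:** The last picture puts the lid centre at (0.4423, 0.2423) with yaw 0.119. I had measured the jig at about (0.4416, 0.2423) with yaw 0.12, so they agree within 1 mm. The lid outline measured 100 x 46 mm at seated height, and both pin tips show in its holes.

**Bystanders:** In the final top picture the tape ring, screwdriver and organiser look unmoved; I did not re-measure them. The blue frames were left alone.

**One disagreement:** One early in-hand measurement of the board, taken while the arm was still moving, gave a hole spacing of 73 mm instead of 76 mm. Repeated with the arm at rest, it gave 76 mm. No other check failed.

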